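Gauge the cast bars, load the brushing machine and latch its guard

ROBOT

A 6-joint arm with a two-finger parallel gripper is mounted at the origin on the work surface. World frame = base frame: x ahead of the robot, y to its left, z up, the work surface at z = 0. Lengths are in mm, angles in rad, forces in N, time in s.
With the tool pointing down it reaches from about 300 to 775 mm from the base axis. Payload 14.6 kg.
Tool frame: the origin (TCP) lies midway between the tips of the shut fingers; the grasp point (between the pads) lies 19 mm behind it (manip.hold_point_z is the distance from the TCP to the grasp point, in mm); z points along the fingers, y is the direction in which the jaws open and shut (so a half turn about z gives the same grasp; the last joint's range is limited). The gripper opens to 94 mm and grips with 3 to 60 N. Pads are 16 mm wide; open, the fingers measure 119 mm over their backs; the gripper's body (75 mm by 177 mm) begins 78 mm behind the grasp point.
Start: joints at [1.196, 0.3, 1.521, -0, 1.321, -0.067], TCP at [166.627, 524.142, 205.446] pointing down, gripper open.
Joint ranges: [-3.03, 3.03], [-0.79, 2.21], [0.23, 2.52], [-1.04, 4.18], [0, 3.07], [-2.55, 2.55]. Speed limits (rad/s): [2.22, 2.22, 2.57, 3.14, 3.14, 3.14].

INTERFACE

Orientations are given as [roll, pitch, yaw] about the fixed x, y, z axes, in that order (R = Rz(yaw) Ry(pitch) Rx(roll)).
In Python, from cell import manip gives the robot as it stands.
- The arm moves only by the shell command python3 -m crank 'ROWS' [OPENING] [FORCE]. ROWS is JSON, a list of rows, each an object with "offset": the shift along the world's x, y, z in m, a list of three; "spin": the turn about the world's z in degrees. In form: [{"offset": [dx, dy, dz], "spin": spin}, ...]. A call has exactly 8 rows; each row is the pose to reach, as a shift and turn from the pose measured when the call began; what a row does not reach only later rows make up. A row lasts 1/12 s, in which the tool goes at most 41.7 mm and 7.16 degrees, less where a joint would pass 70% of its speed; a pose out of reach is approached as far as the arm can. A call with a gripper value outside its range is refused whole. OPENING is the opening, from 0 (shut) to 1 (fully open), set as the call begins (- or left out, the last holds). The fingers move at their own pace and stop on an object; FORCE is the grip in N (left out, the last holds). Time passes only in rows, so rows that repeat a pose let the fingers close, or fill a call up. It gives the time, the measured TCP pose, the force and the opening at its end, in the units of the state.
- manip.read_state(): the state, without advancing time (a new reading comes with each control period).
- manip.camera(name): name is "side" or "top"; returns a dict with "pixels" (400x640x3 uint8, red, green, blue), "fx", "fy", "cx", "cy" (pixels), "extrinsics" (4x4, takes a point from world to camera coordinates). Camera axes: x right, y down, z forward; pixel columns grow to the right and rows downward; lengths in mm; the calibration is good to about 2 mm. A picture is of the moment at which its call begins. There is no depth.
- manip.sign_off(): hands the job in, once; it reports no verdict.
Trained networks look in a picture, given as the dict that the camera call returned (one of the last four; its "shot" number tells which), for a name from the list of things; names that differ only in an ending like _2 or _b are one class to them, and where a whole thing is asked for, a point or a joint stands for the part that bears it (a point fixed in the world has none). Each returns a list of dicts, best first, with "conf" (0 to 1); they miss things now and then, are a little off and sometimes report something else, mostly with a low value. They report only what shows in the picture. A call takes as long as a camera call. They do not tell look-alikes from the thing itself.
- manip.search_frame(picture, name): "location" ([x, y, z] in mm, in world coordinates, good to about 4 mm: the middle of the surface that is visible of it).
- manip.masks_of(picture, name): "mask" (400x640 bool, what is visible of it).
The state is a dict: "clock": time; "joints": joint angles; "qd": joint speeds; "effort": joint torques, N m; "eef_pos": TCP position; "eef_rot": TCP orientation; "wrist_force": force on the tool from outside, world axes, zero at the start; "moment": the same for the moment, N m; "finger_gap": finger opening in mm.
Only numpy, scipy, OpenCV 4.12 (cv2) and the standard library are available. Lean on these libraries where they do the work, as an engineer would, in place of code of your own. Each camera call takes 0.05 s, during which the arm holds its last target. There are 200 camera calls.

TASK

Stand the bridge gauge squarely over the middle of each cast bar in turn, in the log sheet's order white, yellow, red, green, blue, black (some may be missing), pausing about a second on each so that its sprung foot reads the height, then stand the gauge back in the middle of its green mat. Lay the 30 mm bars flat, right way up as they lie now, on the bed of the brushing machine and the 38 mm ones likewise on the floor of the red tray, then push the machine's clear sliding guard shut until its latch clicks. Leave the phone and the saucepan where they are.

Things in the scene. Friction and masses are not known exactly. Their poses are not given: they have to be found in the camera images.
- machine: fixed brushing machine: open-topped blue chamber in front, flat grey deck (75 mm high) behind, motor at the far end. Origin on the table under the chamber's centre; x points from chamber to deck, away from the robot. Chamber inside 200 x 200 mm (-100 to 100 in x and y), walls 10 mm thick with tops 75 mm above the table; bed 20 mm above the table. Side rails reach 78 mm.
- bed (a point): centre of the machine's bed, on its surface, 20 mm above the table; axes as the machine's
- guard (a joint): travel of the clear flat guard panel (220 x 216 x 6 mm, top 84 mm above the table, yellow front edge) along machine x, in m: 0 = shut over the chamber (end stop), 0.24 = fully open over the deck. It begins open. Friction 1.5 N; the latch adds up to about 12 N between 0.023 and 0.010.
- guard_handle (a point): centre of the guard's yellow push bar, upright on the guard's front edge: 100 mm long in machine y, 12 mm thick, from 84 to 116 mm above the table. To shut, push its far face towards the robot (machine -x). With the guard shut it is at machine x = -105 mm. A steel wire bail 40 mm wide sticks out 39 mm in front of it, 81 mm high.
- catch (a joint): orange sprung catch on the machine's front, in m: 0 = up. Below about 0.023 of guard travel the guard's bail presses it down (up to 8 mm); at about 0.010 it springs up behind the bail (the click) and the guard can no longer slide back. Latched = guard below 0.005 and catch below 0.003.
- gauge: loose bridge height gauge, 0.4 kg: two aluminium legs (44 mm along x, 12 mm thick, inner faces 62 mm apart along y), beam 62 to 76 mm above its base, on top a black grip 24 mm (x) by 40 mm (y), from 76 to 122 mm above its base. Origin at the centre of its base plane (the soles of the legs), z up. It begins on the green mat.
- gauge_mid (a point): the gauge's origin: centre of its base plane, straight below the sprung foot
- gauge_foot (a joint): sprung foot (disc 18 mm across) in the middle of the bridge, in m, 0 to 0.026: 0 = fully down, underside 20 mm above the soles. On the same surface as a bar it reads bar height - 0.020: 0.010 for 30 mm, 0.018 for 38 mm. Spring 0.4 to 1.5 N. Orange pointers beside one leg show it: against the green band at 30 mm, the red band at 38 mm.
- mat: green square mat, fixed, 130 x 130 x 4 mm: the gauge's place; origin at the centre of its underside, on the table
- tray: shallow red tray for over-height bars, fixed, 160 (x) by 200 (y) by 28 mm high, walls and floor 4 mm; origin at the centre of its underside, on the table
- white: white cast mortar bar, 50 mm (x) by 32 mm (y), 30 or 38 mm high (the gauge shows which), about 0.1 kg, lying on the table to the robot's right; origin at the centre of its underside, z up. May be absent.
- yellow: yellow cast mortar bar, 50 mm (x) by 32 mm (y), 30 or 38 mm high (the gauge shows which), about 0.1 kg, lying on the table to the robot's right; origin at the centre of its underside, z up. May be absent.
- red: red cast mortar bar, 50 mm (x) by 32 mm (y), 30 or 38 mm high (the gauge shows which), about 0.1 kg, lying on the table to the robot's right; origin at the centre of its underside, z up. May be absent.
- green: green cast mortar bar, 50 mm (x) by 32 mm (y), 30 or 38 mm high (the gauge shows which), about 0.1 kg, lying on the table to the robot's right; origin at the centre of its underside, z up. May be absent.
- blue: blue cast mortar bar, 50 mm (x) by 32 mm (y), 30 or 38 mm high (the gauge shows which), about 0.1 kg, lying on the table to the robot's right; origin at the centre of its underside, z up. May be absent.
- black: black cast mortar bar, 50 mm (x) by 32 mm (y), 30 or 38 mm high (the gauge shows which), about 0.1 kg, lying on the table to the robot's right; origin at the centre of its underside, z up. May be absent.
- phone: black phone, 75 x 155 x 9 mm, bystander; origin under its centre
- pan: small blue saucepan, 110 mm across, 60 mm high, bystander; origin under the centre of its bowl
There are look-alikes about, which are no part of the job. Several things look just like the yellow: the one meant starts farthest to the robot's left. Several things look just like the white: the one meant starts farthest from the robot's base.

How it is judged (in metres and radians):
On the way, in this order (a step that is already met when the one before it is completed fails the run):
1. the gauge stands squarely over the white bar, soles level with the bar's underside, sprung foot on the bar (horizontal distance between gauge_mid and white below 0.014 m and z of gauge_mid in the frame of white between -0.003 and 0.003 m and angle between the z axis of gauge and the z axis of white, either way round below 0.06 rad and contact force between gauge and white above 0.15 N), for 0.3 s.
2. the gauge stands squarely over the yellow bar, soles level with the bar's underside, sprung foot on the bar (horizontal distance between gauge_mid and yellow below 0.014 m and z of gauge_mid in the frame of yellow between -0.003 and 0.003 m and angle between the z axis of gauge and the z axis of yellow, either way round below 0.06 rad and contact force between gauge and yellow above 0.15 N), for 0.3 s.
3. the gauge stands squarely over the red bar, soles level with the bar's underside, sprung foot on the bar (horizontal distance between gauge_mid and red below 0.014 m and z of gauge_mid in the frame of red between -0.003 and 0.003 m and angle between the z axis of gauge and the z axis of red, either way round below 0.06 rad and contact force between gauge and red above 0.15 N), for 0.3 s.
4. the gauge stands squarely over the green bar, soles level with the bar's underside, sprung foot on the bar (horizontal distance between gauge_mid and green below 0.014 m and z of gauge_mid in the frame of green between -0.003 and 0.003 m and angle between the z axis of gauge and the z axis of green, either way round below 0.06 rad and contact force between gauge and green above 0.15 N), for 0.3 s.
5. the gauge stands squarely over the blue bar, soles level with the bar's underside, sprung foot on the bar (horizontal distance between gauge_mid and blue below 0.014 m and z of gauge_mid in the frame of blue between -0.003 and 0.003 m and angle between the z axis of gauge and the z axis of blue, either way round below 0.06 rad and contact force between gauge and blue above 0.15 N), for 0.3 s.
6. the gauge stands squarely over the black bar, soles level with the bar's underside, sprung foot on the bar (horizontal distance between gauge_mid and black below 0.014 m and z of gauge_mid in the frame of black between -0.003 and 0.003 m and angle between the z axis of gauge and the z axis of black, either way round below 0.06 rad and contact force between gauge and black above 0.15 N), for 0.3 s.
At the end, for the whole second after the job is handed in: 30 mm bars upright on the bed (centre within 88 mm of its centre in x and y), 38 mm bars upright on the tray floor (within 70, 90 mm); gauge upright on the mat within 30 mm of its centre; all at rest; guard travel under 5 mm, catch up (under 3 mm) (x of white in the frame of bed between -0.088 and 0.088 m and y of white in the frame of bed between -0.088 and 0.088 m and z of white in the frame of bed between -0.003 and 0.004 m and angle between each of white, yellow, red, green, blue, black's own z axis and vertical below 0.1 rad and linear speed of each of white, yellow, red, green, blue, black, gauge below 0.02 m/s and x of yellow in the frame of tray between -0.07 and 0.07 m and y of yellow in the frame of tray between -0.09 and 0.09 m and z of yellow in the frame of tray between -0.002 and 0.009 m and x of red in the frame of bed between -0.088 and 0.088 m and y of red in the frame of bed between -0.088 and 0.088 m and z of red in the frame of bed between -0.003 and 0.004 m and x of green in the frame of bed between -0.088 and 0.088 m and y of green in the frame of bed between -0.088 and 0.088 m and z of green in the frame of bed between -0.003 and 0.004 m and x of blue in the frame of bed between -0.088 and 0.088 m and y of blue in the frame of bed between -0.088 and 0.088 m and z of blue in the frame of bed between -0.003 and 0.004 m and x of black in the frame of tray between -0.07 and 0.07 m and y of black in the frame of tray between -0.09 and 0.09 m and z of black in the frame of tray between -0.002 and 0.009 m and horizontal distance between gauge and mat below 0.03 m and z of gauge in the frame of mat between 0.001 and 0.008 m and angle between gauge's own z axis and vertical below 0.06 rad and value of joint guard below 0.005 m and value of joint catch below 0.003 m); the robot touches nothing.
It fails at once if the phone is moved by more than 30 mm (distance of phone from where it was at the start of the episode above 0.03 m).
It fails at once if the pan is moved by more than 30 mm (distance of pan from where it was at the start of the episode above 0.03 m).
Of white, yellow, red, green, blue, black only 3 to 5 are there at a start; the rules pass over those that are not, and their reading is None.
At some moment in a run one of white, yellow, red, green, blue, black may be knocked a few centimetres aside while the robot is not near it.
It also fails if it takes over 210 s, if anything falls off the work surface, if the arm or the gripper's body presses on something with over 40 N, if the wrist force passes 120 N, or if a joint passes its speed limit or range.

## Working session

There is one attempt and no reset: what is moved stays moved. The work goes in short steps, Python scripts to look and compute and a shell command to move; the robot and the scene stay as the last step left them, time stands still between calls to the robot, and variables do not carry over. Pictures are saved under pics/ and viewed, about 12 in all and at most 16, crops included, and the job is handed in when it is done.

```bash
ls; mkdir -p pics; cat > h.py <<'E'
import numpy as np, cv2
from cell import manip
def shot(n):
    p=manip.camera(n); return p
def save(p,f,crop=None,s=1):
    im=p["pixels"][:,:,::-1]
    if crop: im=im[crop[1]:crop[3],crop[0]:crop[2]]
    cv2.imwrite("pics/"+f,cv2.resize(im,None,fx=s,fy=s,interpolation=cv2.INTER_CUBIC))
def ray(p,u,v,z):
    E=np.array(p["extrinsics"]);R=E[:3,:3];t=E[:3,3]
    c=-R.T@t; d=R.T@np.array([(u-p["cx"])/p["fx"],(v-p["cy"])/p["fy"],1])
    return c+d*(z-c[2])/d[2]
def proj(p,X):
    E=np.array(p["extrinsics"]);q=E[:3,:3]@np.array(X)+E[:3,3]
    return p["fx"]*q[0]/q[2]+p["cx"],p["fy"]*q[1]/q[2]+p["cy"]
def top_rect(p,m,z):
    """mask -> rectangle on plane z: centre, size, long-axis yaw deg"""
    c=max(cv2.findContours(m.astype(np.uint8),0,2)[0],key=cv2.contourArea).reshape(-1,2)
    w=np.array([ray(p,u,v,z)[:2] for u,v in c],np.float32)
    (x,y),(a,b),th=cv2.minAreaRect(w)
    if b>a: a,b,th=b,a,th+90
    th=(th+90)%180-90
    return round(x),round(y),round(a),round(b),round(th,1)
E
python3 - <<'E'
from h import *
t=shot("top");s=shot("side");save(t,"t0.png");save(s,"s0.png")
for p,n in((t,"top"),(s,"side")):
    E=np.array(p["extrinsics"]);print(n,(-E[:3,:3].T@E[:3,3]).round(),p["fx"],E[:3,:3].round(2).tolist())
for n in ["machine","guard_handle","gauge","mat","tray","white","yellow","red","green","blue","black","phone","pan"]:
    print(n,[(np.round(d["location"]).astype(int).tolist(),round(d["conf"],2)) for d in manip.search_frame(t,n)])
st=manip.read_state();print({k:np.round(v,2).tolist() for k,v in st.items()},manip.hold_point_z)
E
```

```text
pics
top [ 340.  -25. 1448.] 423.2184748985797 [[-0.03, -1.0, -0.02], [-0.99, 0.03, -0.13], [0.13, 0.02, -0.99]]
side [  318. -1058.   915.] 424.7878909503354 [[0.99, -0.16, 0.01], [-0.09, -0.61, -0.79], [0.14, 0.78, -0.61]]
machine [([648, 7, 76], 0.61)]
guard_handle [([724, 4, 83], 0.69), ([649, 6, 80], 0.66)]
gauge [([600, 259, 76], 0.75)]
mat [([604, 268, 6], 0.82), ([605, 260, 79], 0.21), ([646, 8, 79], 0.18)]
tray [([434, 320, 1], 0.69)]
white [([606, -340, 32], 0.64), ([259, -365, 29], 0.57)]
yellow [([460, -450, 37], 0.73), ([430, -367, 37], 0.44)]
red []
green [([524, -245, 30], 0.52)]
blue []
black [([727, 9, 82], 0.63)]
phone [([652, 419, 10], 0.84), ([724, 4, 83], 0.7)]
pan [([762, -253, 20], 0.96)]
{'clock': 0.75, 'joints': [1.2, 0.3, 1.52, 0.0, 1.32, -0.07], 'qd': [-0.0, 0.0, 0.0, -0.0, 0.0, 0.0], 'effort': [-0.0, -53.16, -35.29, 0.07, 0.02, -0.0], 'eef_pos': [166.62, 524.13, 205.43], 'eef_rot': [-3.14, -0.0, 2.83], 'wrist_force': [0.22, 0.27, 0.42], 'moment': [-0.02, 0.04, -0.01], 'finger_gap': 93.91} 18.8
```

View pics/t0.png

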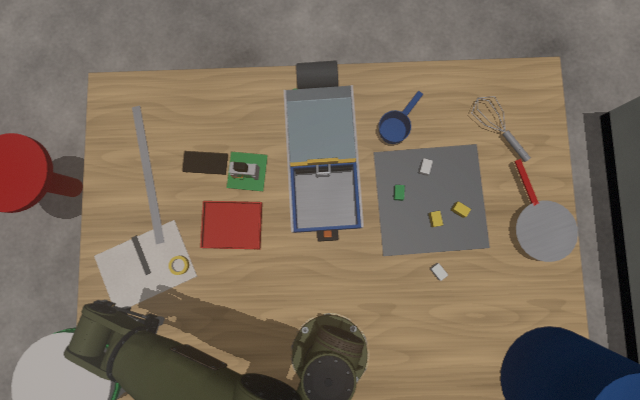

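View pics/s0.png

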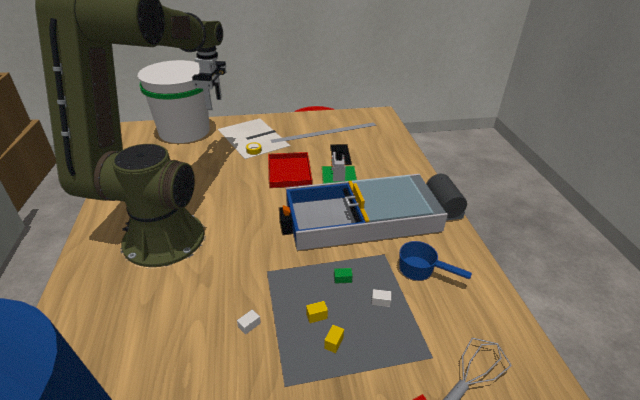

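White is at px (426,166), green at (399,192) and yellow at (437,218), the leftmost yellow. The decoys are at (440,271) and (461,209). No red, blue or black bars are in view. Next I fit the poses.

```bash
cat >> h.py <<'E'
from scipy.optimize import minimize
from scipy.spatial import ConvexHull
def sil(p,boxes,pose,S=4,pad=None):
    x,y,yaw=pose;c,s=np.cos(yaw),np.sin(yaw);im=np.zeros((400*S,640*S),np.uint8)
    for (x0,x1,y0,y1,z0,z1) in boxes:
        P=[proj(p,[x+c*a-s*b,y+s*a+c*b,z]) for a in(x0,x1) for b in(y0,y1) for z in(z0,z1)]
        h=cv2.convexHull(np.float32(P)*S+S/2-.5)
        cv2.fillConvexPoly(im,np.round(h*16).astype(np.int32),1,shift=4)
    return cv2.resize(im.astype(np.float32),(640,400),interpolation=cv2.INTER_AREA)
def fit(pm,boxes,x,y,yaws=None):
    """pm: [(picture,mask)], returns best [x,y,yaw_deg], mismatch"""
    best=None
    for y0 in (yaws if yaws is not None else np.radians([-60,-20,20,60,90])):
        f=lambda q:sum(np.abs(sil(p,boxes,(q[0],q[1],q[2]/50))-m).sum() for p,m in pm)
        r=minimize(f,[x,y,y0*50],method="Nelder-Mead",options=dict(initial_simplex=[[x,y,y0*50],[x+8,y,y0*50],[x,y+8,y0*50],[x,y,y0*50+15]],xatol=.3,fatol=.3,maxiter=70))
        if best is None or r.fun<best.fun: best=r
    return best.x[0].round(1),best.x[1].round(1),round(np.degrees(best.x[2]/50),1),round(best.fun,1)
def box(a,b,z0,z1): return (-a/2,a/2,-b/2,b/2,z0,z1)
def maskat(p,name,xyz,tol=14):
    u=np.array(proj(p,xyz));b=None
    for d in manip.masks_of(p,name):
        ys,xs=np.nonzero(d["mask"])
        if len(xs) and np.hypot(*(np.array([xs.mean(),ys.mean()])-u))<tol: b=d["mask"];break
    return b
E
time python3 - <<'E'
from h import *
t=shot("top");s=shot("side")
for n,x,y in(("white",606,-340),("green",524,-245),("yellow",430,-367),("yellow",460,-450)):
    pm=[(p,m.astype(np.float32)) for p in(t,s) for m in[maskat(p,n,[x,y,15])] if m is not None]
    print(n,len(pm),[fit(pm,[box(50,32,0,h)],x,y) for h in(30,38)],[fit([q],[box(50,32,0,34)],x,y) for q in pm])
for n,x,y,b in(("mat",604,262,[box(130,130,0,4)]),("tray",434,320,[box(160,200,0,28)])):
    m=maskat(t,n,[x,y,10],20)
    if m is not None: print(n,fit([(t,m.astype(np.float32))],b,x,y,[0]))
m=[(p,maskat(p,"gauge",[602,262,60],20)) for p in(t,s)]
G=[(-22,22,31,43,4,80),(-22,22,-43,-31,4,80),(-22,22,-43,43,66,80),(-12,12,-20,20,80,126)]
m=[(p,a.astype(np.float32)) for p,a in m if a is not None]
print("gauge",len(m),fit(m,G,602,262,[0,.2,-.2]),[fit([q],G,602,262,[0]) for q in m])
save(t,"t1.png",(220,80,370,250),3.5);print(t["pixels"].shape)
for u,v in((323,161),):print(ray(t,u,v,116))
E
```

```text
white 2 [(np.float64(610.0), np.float64(-344.4), np.float64(-20.5), np.float64(64.1)), (np.float64(609.4), np.float64(-344.0), np.float64(-20.4), np.float64(110.2))] [(np.float64(609.6), np.float64(-344.3), np.float64(-16.9), np.float64(19.4)), (np.float64(609.0), np.float64(-344.7), np.float64(-20.1), np.float64(65.2))]
green 2 [(np.float64(525.3), np.float64(-249.5), np.float64(-6.3), np.float64(52.0)), (np.float64(524.8), np.float64(-251.1), np.float64(-8.6), np.float64(78.6))] [(np.float64(524.6), np.float64(-248.7), np.float64(-2.5), np.float64(30.9)), (np.float64(524.3), np.float64(-251.6), np.float64(-8.9), np.float64(20.6))]
yellow 1 [(np.float64(431.8), np.float64(-369.0), np.float64(11.0), np.float64(25.6)), (np.float64(430.9), np.float64(-368.1), np.float64(10.8), np.float64(35.3))] [(np.float64(431.6), np.float64(-368.3), np.float64(9.1), np.float64(30.4))]
yellow 2 [(np.float64(459.7), np.float64(-452.5), np.float64(54.6), np.float64(63.9)), (np.float64(459.6), np.float64(-453.0), np.float64(55.4), np.float64(50.1))] [(np.float64(460.1), np.float64(-452.6), np.float64(55.5), np.float64(19.7)), (np.float64(459.6), np.float64(-452.4), np.float64(54.9), np.float64(27.1))]
mat (np.float64(617.1), np.float64(271.1), np.float64(-7.1), np.float64(509.2))
tray (np.float64(429.8), np.float64(321.6), np.float64(-2.1), np.float64(140.1))
gauge 2 (np.float64(611.4), np.float64(271.1), np.float64(-6.1), np.float64(113.5)) [(np.float64(611.7), np.float64(271.6), np.float64(-4.5), np.float64(49.6)), (np.float64(609.8), np.float64(266.0), np.float64(-8.3), np.float64(62.2))]
(400, 640, 3)
[619.44154113   1.32487441 116.        ]
real	0m41.035s
user	1m12.296s
sys	0m30.638s
```

View pics/t1.png

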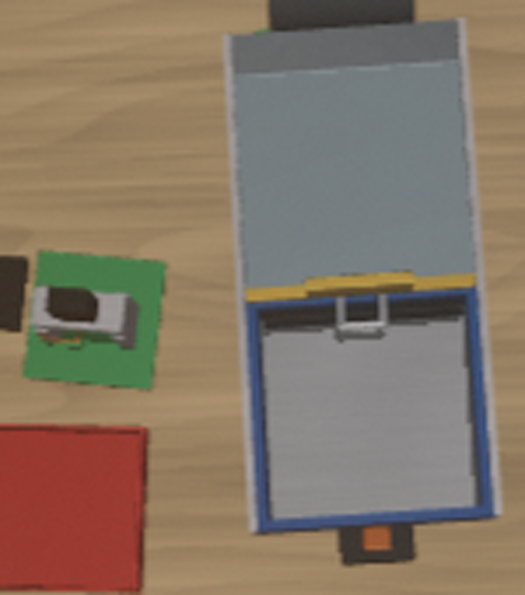

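```bash
python3 - <<'E'
from h import *
t=shot("top")
g=lambda a,b,z:ray(t,220+a/3.5-.36,80+b/3.5-.36,z)[:2]
L=g(272,520,75);R=g(478,508,75);h=[g(306,279,116),g(412,272,116)]
print("inner front",L,R,np.linalg.norm(L-R));print("bar",h)
oL,oR=g(255,532,78),g(497,516,78);print("outer",oL,oR,np.linalg.norm(oL-oR))
far=[g(232,35,78),g(462,20,78)];print("far",far)
d=(np.array(far)-[oL,oR]);yaw=np.arctan2(d[:,1],d[:,0]);print(np.degrees(yaw))
w=L-R;print("yaw from front",np.degrees(np.arctan2(-w[0],w[1])))
y=yaw.mean();print("centre", (L+R)/2+100*np.array([np.cos(y),np.sin(y)]), np.mean(h,0)-135*np.array([np.cos(y),np.sin(y)]))
bL,bR=g(272,518,20),g(475,508,20);print("bed front",bL,bR)
print("mat corners",[ray(t,220+a/3.5-.36,80+b/3.5-.36,4)[:2].round() for a,b in((38,250),(165,263),(152,388),(24,377))])
E
```

```text
inner front [408.74185794  91.09697664] [414.4935381  -99.81208555] 190.99568542554715
bar [array([626.41843171,  52.33395219]), array([629.91631107, -45.03574845])]
outer [397.97246218 106.76766945] [ 406.47867694 -116.86353606] 223.79292162006476
far [array([876.90718098, 120.87194681]), array([ 884.22995505, -101.36660873])]
[1.68683129 1.85786487]
yaw from front 1.7256768225381187
centre [511.56985835  -1.2647168 ] [493.23195494  -0.52622897]
bed front [413.42498171  95.69253537] [417.56508672 -99.94770976]
mat corners [array([688., 327.]), array([671., 199.]), array([546., 213.]), array([560., 340.])]
```

Machine centre is about (512,-1), yaw 1.8°, mat (616,270), tray (430,321), gauge (611,271) at yaw about -6°. Moving above the gauge.

```bash
python3 -m crank '[{"offset":[0.02,-0.012,0],"spin":1},{"offset":[0.05,-0.029,0],"spin":3},{"offset":[0.085,-0.049,0],"spin":5},{"offset":[0.12,-0.069,0],"spin":7},{"offset":[0.155,-0.089,0],"spin":9},{"offset":[0.19,-0.109,0],"spin":11},{"offset":[0.22,-0.126,0],"spin":12},{"offset":[0.24,-0.136,0],"spin":12}]' 1 30
python3 -m crank '[{"offset":[0.02,-0.012,0],"spin":0},{"offset":[0.05,-0.029,0],"spin":0},{"offset":[0.085,-0.049,0],"spin":0},{"offset":[0.12,-0.069,0],"spin":0},{"offset":[0.155,-0.089,0],"spin":0},{"offset":[0.185,-0.105,0],"spin":0},{"offset":[0.2,-0.115,0],"spin":0},{"offset":[0.205,-0.117,0],"spin":0}]'
python3 - <<'E'
from h import *
st=manip.read_state();print({k:np.round(st[k],3).tolist() for k in("clock","joints","eef_pos","eef_rot","wrist_force","finger_gap")})
t=shot("top");s=shot("side");save(s,"s1.png",(270,100,400,200),5)
E
```

```text
clock: 2.17
eef_pos: [409.1, 386.1, 205.5]
eef_rot: [-3.141, 0.0, 3.043]
wrist_force: [0.0, 0.7, -0.1]
finger_gap: 94.0
clock: 2.83
eef_pos: [616.0, 266.8, 204.6]
eef_rot: [-3.141, -0.0, 3.04]
wrist_force: [0.6, 0.1, 0.1]
finger_gap: 93.8
{'clock': 2.833, 'joints': [0.354, 0.58, 1.125, -0.001, 1.436, -1.114], 'eef_pos': [616.045, 266.838, 204.599], 'eef_rot': [-3.141, -0.0, 3.04], 'wrist_force': [0.553, 0.104, 0.069], 'finger_gap': 93.831}
```

View pics/s1.png

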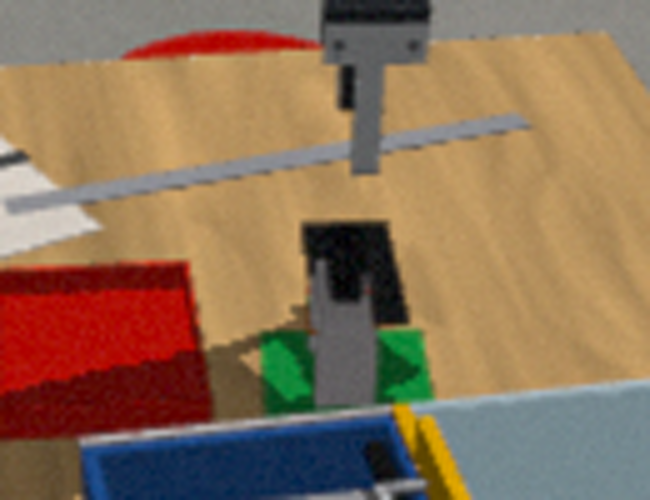

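Gauge stands under the gripper at about (345,330) in the crop, jaws along its y. Lowering and gripping.

```bash
python3 -m crank '[{"offset":[-0.004,0.004,-0.015],"spin":0},{"offset":[-0.004,0.004,-0.035],"spin":0},{"offset":[-0.004,0.004,-0.06],"spin":0},{"offset":[-0.004,0.004,-0.085],"spin":0},{"offset":[-0.004,0.004,-0.105],"spin":0},{"offset":[-0.004,0.004,-0.113],"spin":0},{"offset":[-0.004,0.004,-0.116],"spin":0},{"offset":[-0.004,0.004,-0.116],"spin":0}]'
python3 -m crank '[{"offset":[0,0,0],"spin":0},{"offset":[0,0,0],"spin":0},{"offset":[0,0,0],"spin":0},{"offset":[0,0,0],"spin":0},{"offset":[0,0,0],"spin":0},{"offset":[0,0,0],"spin":0},{"offset":[0,0,0],"spin":0},{"offset":[0,0,0],"spin":0}]' 0.3 30
python3 - <<'E'
from h import *
s=shot("side");save(s,"s2.png",(290,100,390,200),5);print(manip.read_state()["finger_gap"])
E
```

```text
clock: 3.6
eef_pos: [609.7, 273.7, 89.4]
eef_rot: [-3.141, -0.0, 3.043]
wrist_force: [-0.4, 0.3, 0.7]
finger_gap: 93.8
clock: 4.27
eef_pos: [609.8, 273.6, 89.5]
eef_rot: [-3.141, -0.0, 3.042]
wrist_force: [-0.8, -3.4, 3.0]
finger_gap: 44.0
40.123757418544535
```

View pics/s2.png

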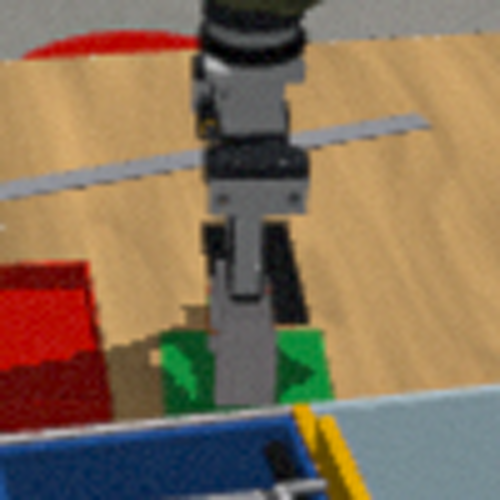

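```bash
python3 -m crank '[{"offset":[0,0,0.005],"spin":0},{"offset":[0,0,0.02],"spin":0},{"offset":[0,0,0.045],"spin":0},{"offset":[0,0,0.075],"spin":0},{"offset":[0,0,0.105],"spin":0},{"offset":[0,0,0.13],"spin":0},{"offset":[0,0,0.145],"spin":0},{"offset":[0,0,0.15],"spin":0}]' 0.3 40
python3 -m crank '[{"offset":[0,-0.015,0],"spin":-1},{"offset":[0,-0.04,0],"spin":-3},{"offset":[0,-0.08,0],"spin":-5},{"offset":[0,-0.12,0],"spin":-7},{"offset":[0,-0.16,0],"spin":-9},{"offset":[0,-0.2,0],"spin":-11},{"offset":[0,-0.24,0],"spin":-13},{"offset":[0,-0.28,0],"spin":-14}]'
python3 -m crank '[{"offset":[0,-0.04,0],"spin":0},{"offset":[0,-0.08,0],"spin":0},{"offset":[0,-0.12,0],"spin":0},{"offset":[0,-0.16,0],"spin":0},{"offset":[0,-0.2,-0.01],"spin":0},{"offset":[0,-0.24,-0.03],"spin":0},{"offset":[0,-0.27,-0.05],"spin":0},{"offset":[0,-0.29,-0.06],"spin":0}]'
python3 - <<'E'
from h import *
st=manip.read_state();print({k:np.round(st[k],3).tolist() for k in("clock","joints","eef_pos","eef_rot","wrist_force","finger_gap")})
s=shot("side");save(s,"s3.png",(320,180,440,320),5)
E
```

```text
clock: 4.98
eef_pos: [610.3, 273.6, 242.6]
eef_rot: [3.141, 0.003, 3.042]
wrist_force: [-0.3, -0.3, -3.6]
finger_gap: 39.6
clock: 5.65
eef_pos: [609.2, -8.9, 241.1]
eef_rot: [3.141, 0.001, 2.795]
wrist_force: [2.2, 0.0, -4.5]
finger_gap: 39.8
clock: 6.32
eef_pos: [606.7, -302.3, 176.3]
eef_rot: [3.141, -0.005, 2.792]
wrist_force: [0.4, 0.8, -4.6]
finger_gap: 40.2
{'clock': 6.317, 'joints': [-0.516, 0.616, 1.135, -0.0, 1.395, -1.738], 'eef_pos': [606.728, -302.26, 176.3], 'eef_rot': [3.141, -0.005, 2.792], 'wrist_force': [0.433, 0.845, -4.646], 'finger_gap': 40.196}
```

View pics/s3.png

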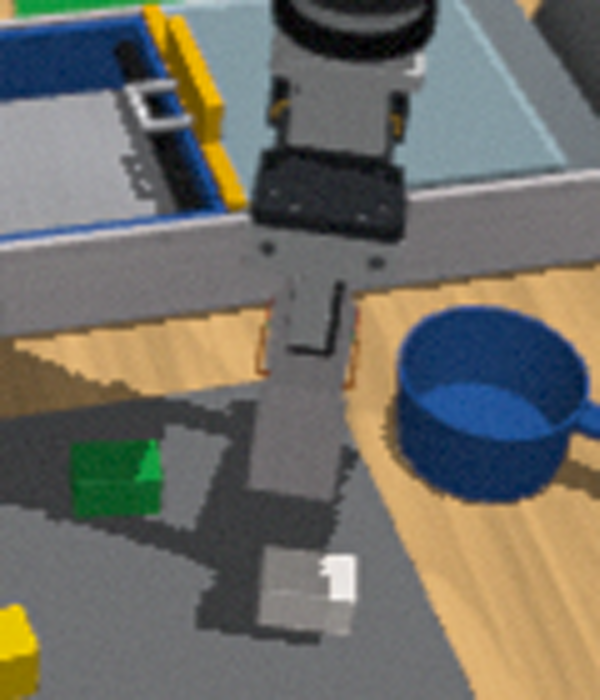

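Gauge hangs upright. The white bar is below it at crop (308,590). Descending.

```bash
python3 -m crank '[{"offset":[0.002,-0.015,0],"spin":0},{"offset":[0.002,-0.033,0],"spin":0},{"offset":[0.002,-0.042,-0.01],"spin":0},{"offset":[0.002,-0.043,-0.03],"spin":0},{"offset":[0.002,-0.043,-0.05],"spin":0},{"offset":[0.002,-0.043,-0.07],"spin":0},{"offset":[0.002,-0.043,-0.08],"spin":0},{"offset":[0.002,-0.043,-0.084],"spin":0}]'
python3 -m crank '[{"offset":[0,0,-0.001],"spin":0},{"offset":[0,0,-0.002],"spin":0},{"offset":[0,0,-0.003],"spin":0},{"offset":[0,0,-0.004],"spin":0},{"offset":[0,0,-0.005],"spin":0},{"offset":[0,0,-0.005],"spin":0},{"offset":[0,0,-0.005],"spin":0},{"offset":[0,0,-0.005],"spin":0}]'
python3 - <<'E'
from h import *
s=shot("side");save(s,"s4.png",(340,230,440,320),6)
E
```

```text
clock: 7.03
eef_pos: [606.9, -346.6, 87.8]
eef_rot: [3.14, -0.01, 2.79]
wrist_force: [0.0, 1.1, -3.3]
finger_gap: 40.0
clock: 7.7
eef_pos: [607.4, -347.0, 85.2]
eef_rot: [3.141, -0.008, 2.79]
wrist_force: [-3.6, 2.1, 8.2]
finger_gap: 39.7
```

View pics/s4.png

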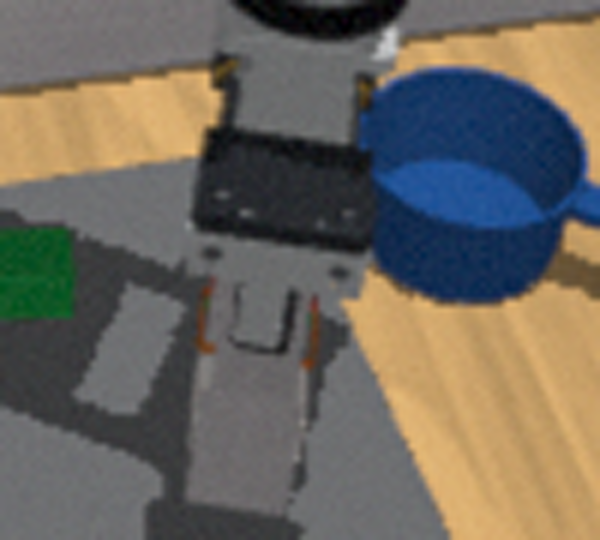

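Gauge is seated on the white bar, with the orange pointers at crop (205,315) and (313,330). I hold a further pause and record the pointer height.

```bash
python3 -m crank '[{"offset":[0,0,0],"spin":0},{"offset":[0,0,0],"spin":0},{"offset":[0,0,0],"spin":0},{"offset":[0,0,0],"spin":0},{"offset":[0,0,0],"spin":0},{"offset":[0,0,0],"spin":0},{"offset":[0,0,0],"spin":0},{"offset":[0,0,0],"spin":0}]'
cat >> h.py <<'E'
def pointer():
    """orange/red/green-band pixels near the gauge, with height above soles (plane through gauge, facing side camera)"""
    st=manip.read_state();x,y,z=st["eef_pos"];b=z-85.3
    for n in("side","top"):
        p=shot(n);hsv=cv2.cvtColor(p["pixels"],cv2.COLOR_RGB2HSV).astype(int)
        u,v=proj(p,[x,y,b+60]);u,v=int(u),int(v);w=26
        sub=hsv[v-w:v+w,u-w:u+w]
        for nm,lo,hi in(("orange",6,17),("red",0,5),("green",45,80)):
            m=(sub[...,0]>=lo)&(sub[...,0]<=hi)&(sub[...,1]>110)&(sub[...,2]>50)
            ys,xs=np.nonzero(m)
            print(n,nm,[(int(a)-w,int(c)-w) for a,c in zip(xs,ys)][:30])
        print("z->row offset",[(h,round(proj(p,[x,y,b+h])[1]-v,1)) for h in(20,40,60,80)])
        cv2.imwrite(f"pics/ptr_{n}_{st['clock']:.1f}.png",cv2.resize(p["pixels"][v-w:v+w,u-w:u+w,::-1],None,fx=8,fy=8,interpolation=cv2.INTER_NEAREST))
E
python3 -c "
from h import *
pointer();print(manip.read_state()['wrist_force'])"; ls pics
```

```text
clock: 8.42
eef_pos: [607.5, -347.0, 85.3]
eef_rot: [3.141, -0.008, 2.79]
wrist_force: [0.9, -0.6, -1.9]
finger_gap: 39.7
side orange [(20, -10), (22, -10), (23, -10), (20, -9), (21, -9), (24, -9), (-7, -8), (21, -8), (22, -8), (24, -8), (25, -8), (-7, -7), (20, -7), (21, -7), (23, -7), (24, -7), (25, -7), (17, -6), (19, -6), (21, -6), (22, -6), (23, -6), (24, -6), (11, -5), (21, -5), (24, -5), (25, -5), (-8, -4), (11, -4), (17, -4)]
side red []
side green []
z->row offset [(20, np.float64(10.9)), (40, np.float64(6.0)), (60, np.float64(0.9)), (80, np.float64(-4.2))]
top orange []
top red []
top green []
z->row offset [(20, np.float64(3.1)), (40, np.float64(1.9)), (60, np.float64(0.8)), (80, np.float64(-0.4))]
[ 1.01756854 -1.92306514 -1.97896827]
ptr_side_8.4.png
ptr_top_8.4.png
s0.png
s1.png
s2.png
s3.png
s4.png
t0.png
t1.png
```

View pics/ptr_side_8.4.png

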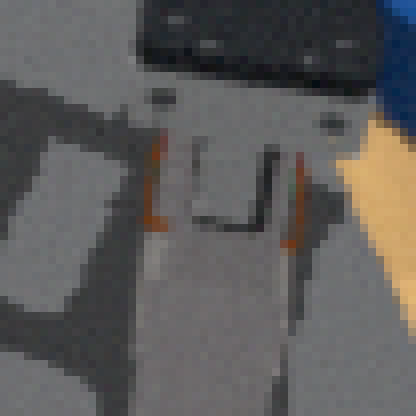

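White reads with the pointer tips at rows 28 and 30 of this crop. Next is yellow: lift, move and re-measure before descending.

```bash
python3 -m crank '[{"offset":[0,0,0.01],"spin":0},{"offset":[0,0,0.035],"spin":0},{"offset":[0,0,0.065],"spin":0},{"offset":[-0.01,0,0.08],"spin":3},{"offset":[-0.035,-0.002,0.09],"spin":8},{"offset":[-0.065,-0.005,0.09],"spin":14},{"offset":[-0.09,-0.01,0.09],"spin":20},{"offset":[-0.1,-0.01,0.09],"spin":25}]'
cat >> h.py <<'E'
def bars(L):
    t=shot("top");s=shot("side")
    for n,x,y,h in L:
        for q,p in(("top",t),("side",s)):
            for m in [d["mask"] for d in manip.masks_of(p,n) if d["conf"]>.3]:
                ys,xs=np.nonzero(m);X=ray(p,xs.mean(),ys.mean(),h*.75 if q=="top" else h*.65)
                if np.hypot(X[0]-x,X[1]-y)<60: print(n,q,len(xs),X[:2].round(),fit([(p,m.astype(np.float32))],[box(50,32,0,h)],X[0],X[1],np.radians([-45,0,45])))
    return t,s
E
python3 -c "
from h import *
bars([('yellow',431,-368,38),('green',525,-250,30)])"
```

```text
clock: 9.18
eef_pos: [504.7, -357.6, 176.1]
eef_rot: [3.141, -0.008, -3.053]
wrist_force: [0.5, -0.4, -3.3]
finger_gap: 40.0
yellow side 346 [ 430. -373.] (np.float64(430.9), np.float64(-368.0), np.float64(5.4), np.float64(58.6))
green top 182 [ 521. -248.] (np.float64(523.2), np.float64(-249.0), np.float64(-3.3), np.float64(22.1))
```

```bash
python3 -m crank '[{"offset":[-0.02,-0.003,0],"spin":0},{"offset":[-0.05,-0.007,0],"spin":0},{"offset":[-0.07,-0.01,-0.005],"spin":0},{"offset":[-0.074,-0.01,-0.025],"spin":0},{"offset":[-0.074,-0.01,-0.045],"spin":0},{"offset":[-0.074,-0.01,-0.065],"spin":0},{"offset":[-0.074,-0.01,-0.078],"spin":0},{"offset":[-0.074,-0.01,-0.084],"spin":0}]'
python3 -m crank '[{"offset":[0,0,-0.001],"spin":0},{"offset":[0,0,-0.002],"spin":0},{"offset":[0,0,-0.004],"spin":0},{"offset":[0,0,-0.005],"spin":0},{"offset":[0,0,-0.005],"spin":0},{"offset":[0,0,-0.005],"spin":0},{"offset":[0,0,-0.005],"spin":0},{"offset":[0,0,-0.005],"spin":0}]'
python3 -m crank '[{"offset":[0,0,-0.002],"spin":0},{"offset":[0,0,-0.002],"spin":0},{"offset":[0,0,-0.002],"spin":0},{"offset":[0,0,-0.002],"spin":0},{"offset":[0,0,-0.002],"spin":0},{"offset":[0,0,-0.002],"spin":0},{"offset":[0,0,-0.002],"spin":0},{"offset":[0,0,-0.002],"spin":0}]'
python3 -c "
from h import *
pointer()" | grep row; ls -t pics|head -2
```

```text
clock: 10.15
eef_pos: [434.3, -366.1, 89.3]
eef_rot: [3.139, -0.009, -3.059]
wrist_force: [-1.0, 0.3, -2.4]
finger_gap: 39.6
clock: 10.82
eef_pos: [434.8, -366.3, 85.2]
eef_rot: [3.14, -0.008, -3.059]
wrist_force: [-1.2, 3.4, 6.1]
finger_gap: 39.9
clock: 11.48
eef_pos: [434.9, -366.4, 85.1]
eef_rot: [3.14, -0.007, -3.059]
wrist_force: [-6.3, 7.8, 20.2]
finger_gap: 39.7
z->row offset [(20, np.float64(10.6)), (40, np.float64(5.7)), (60, np.float64(0.6)), (80, np.float64(-4.6))]
z->row offset [(20, np.float64(1.4)), (40, np.float64(0.9)), (60, np.float64(0.5)), (80, np.float64(0.0))]
ptr_top_11.5.png
ptr_side_11.5.png
```

View pics/ptr_side_11.5.png

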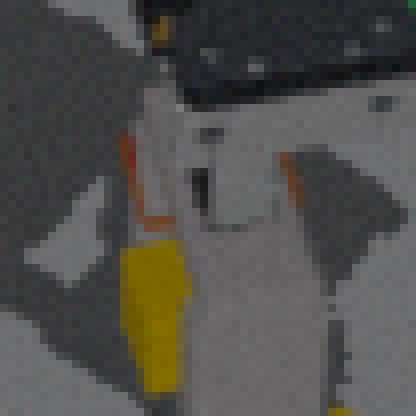

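Gauge is on the yellow bar: the bar end shows at crop (155,310), left of the leg, and the pointer strip spans rows 17–28. I check the centring with a gauge fit, then go on to green.

```bash
python3 - <<'E'
from h import *
G=[(-22,22,31,43,0,76),(-22,22,-43,-31,0,76),(-22,22,-43,43,62,76)]
p=shot("side")
# visible leg: project model legs at TCP pose, save overlay, print leg edges
x,y,_=manip.read_state()["eef_pos"];yaw=manip.read_state()["eef_rot"][2]+np.pi
im=cv2.resize(p["pixels"][:,:,::-1],None,fx=6,fy=6)
def dr(x,y,yaw,b,col):
    c,s=np.cos(yaw),np.sin(yaw)
    for z in b[4:]:
        P=[proj(p,[x+c*a-s*d,y+s*a+c*d,z]) for a,d in((b[0],b[2]),(b[1],b[2]),(b[1],b[3]),(b[0],b[3]))]
        cv2.polylines(im,[np.int32((np.array(P)+.5)*6)],True,col,1)
dr(x,y,yaw,G[1],(255,0,255));dr(431,-368.5,np.radians(9),box(50,32,0,38),(255,255,0))
u,v=proj(p,[x,y,40]);u,v=int(u*6),int(v*6);cv2.imwrite("pics/ov.png",im[v-220:v+220,u-250:u+250]);print(x,y,np.degrees(yaw))
E
```

```text
434.93461929828476 -366.3259865216749 4.7192341613906175
```

View pics/ov.png

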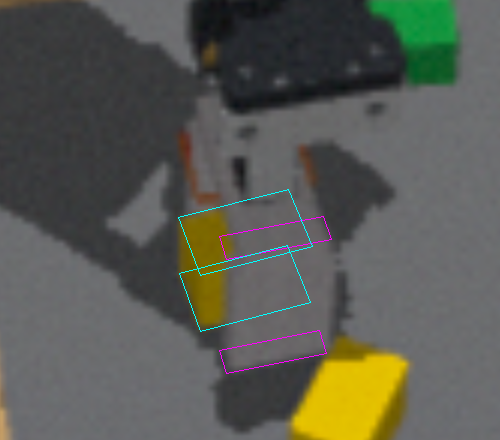

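The leg (magenta, base at ~(275,360)) sits about 6 mm to +x of the bar (cyan). That is within tolerance, but I'll lift slightly and centre it better.

```bash
python3 -m crank '[{"offset":[0,0,0.004],"spin":0},{"offset":[-0.002,0,0.008],"spin":0},{"offset":[-0.006,-0.001,0.008],"spin":0},{"offset":[-0.008,-0.002,0.008],"spin":0},{"offset":[-0.008,-0.002,0.004],"spin":0},{"offset":[-0.008,-0.002,0],"spin":0},{"offset":[-0.008,-0.002,-0.001],"spin":0},{"offset":[-0.008,-0.002,-0.001],"spin":0}]'
python3 -m crank '[{"offset":[0,0,-0.002],"spin":0},{"offset":[0,0,-0.002],"spin":0},{"offset":[0,0,-0.002],"spin":0},{"offset":[0,0,-0.002],"spin":0},{"offset":[0,0,-0.002],"spin":0},{"offset":[0,0,-0.002],"spin":0},{"offset":[0,0,-0.002],"spin":0},{"offset":[0,0,-0.002],"spin":0}]'
python3 -m crank '[{"offset":[0,0,0.005],"spin":0},{"offset":[0,0,0.03],"spin":0},{"offset":[0,0,0.06],"spin":0},{"offset":[0.01,0.01,0.08],"spin":0},{"offset":[0.035,0.035,0.09],"spin":-3},{"offset":[0.055,0.065,0.09],"spin":-7},{"offset":[0.06,0.085,0.09],"spin":-10},{"offset":[0.06,0.09,0.09],"spin":-10}]'
python3 - <<'E'
from h import *
bars([('green',525,-250,30)])
s=shot("side");t=shot("top")
for n,x,y in(("yellow",431,-368),("white",609,-344),("green",525,-250)):
    pm=[(p,m.astype(np.float32)) for p in(t,s) for m in[maskat(p,n,[x,y,17])] if m is not None]
    if pm: print(n,len(pm),[fit(pm,[box(50,32,0,h)],x,y,np.radians([-20,10])) for h in(30,38)])
E
```

```text
clock: 12.3
eef_pos: [426.8, -368.7, 85.0]
eef_rot: [3.141, -0.008, -3.059]
wrist_force: [-6.0, 3.9, 15.1]
finger_gap: 39.6
clock: 12.97
eef_pos: [426.9, -368.7, 85.0]
eef_rot: [3.141, -0.007, -3.059]
wrist_force: [-9.7, 9.3, 25.9]
finger_gap: 39.6
clock: 13.63
eef_pos: [487.9, -275.8, 174.1]
eef_rot: [3.14, -0.008, 3.049]
wrist_force: [0.2, 0.0, -4.2]
finger_gap: 39.9
green side 184 [ 527. -261.] (np.float64(524.7), np.float64(-250.3), np.float64(-12.3), np.float64(106.8))
yellow 1 [(np.float64(429.9), np.float64(-364.8), np.float64(4.9), np.float64(42.3)), (np.float64(430.8), np.float64(-367.8), np.float64(-6.5), np.float64(59.4))]
white 1 [(np.float64(612.2), np.float64(-343.7), np.float64(-20.9), np.float64(59.8)), (np.float64(612.0), np.float64(-344.4), np.float64(-22.9), np.float64(100.3))]
green 1 [(np.float64(526.5), np.float64(-249.3), np.float64(-11.8), np.float64(101.0)), (np.float64(525.4), np.float64(-253.7), np.float64(-13.0), np.float64(129.5))]
```

```bash
python3 -m crank '[{"offset":[0.01,0.008,0],"spin":0},{"offset":[0.025,0.02,0],"spin":0},{"offset":[0.034,0.026,-0.005],"spin":0},{"offset":[0.034,0.026,-0.025],"spin":0},{"offset":[0.034,0.026,-0.045],"spin":0},{"offset":[0.034,0.026,-0.065],"spin":0},{"offset":[0.034,0.026,-0.078],"spin":0},{"offset":[0.034,0.026,-0.084],"spin":0}]'
python3 -m crank '[{"offset":[0,0,-0.001],"spin":0},{"offset":[0,0,-0.002],"spin":0},{"offset":[0,0,-0.004],"spin":0},{"offset":[0,0,-0.006],"spin":0},{"offset":[0,0,-0.006],"spin":0},{"offset":[0,0,-0.006],"spin":0},{"offset":[0,0,-0.006],"spin":0},{"offset":[0,0,-0.006],"spin":0}]'
python3 -m crank '[{"offset":[0,0,-0.001],"spin":0},{"offset":[0,0,-0.001],"spin":0},{"offset":[0,0,-0.001],"spin":0},{"offset":[0,0,-0.001],"spin":0},{"offset":[0,0,-0.001],"spin":0},{"offset":[0,0,-0.001],"spin":0},{"offset":[0,0,-0.001],"spin":0},{"offset":[0,0,-0.001],"spin":0}]'
python3 - <<'E'
from h import *
pointer()
p=shot("side");x,y,_=manip.read_state()["eef_pos"];yaw=manip.read_state()["eef_rot"][2]+np.pi
im=cv2.resize(p["pixels"][:,:,::-1],None,fx=6,fy=6)
def dr(x,y,yaw,b,col):
    c,s=np.cos(yaw),np.sin(yaw)
    for z in b[4:]:
        P=[proj(p,[x+c*a-s*d,y+s*a+c*d,z]) for a,d in((b[0],b[2]),(b[1],b[2]),(b[1],b[3]),(b[0],b[3]))]
        cv2.polylines(im,[np.int32((np.array(P)+.5)*6)],True,col,1)
dr(x,y,yaw,(-22,22,-43,-31,0,76),(255,0,255));dr(525,-250,np.radians(-7),box(50,32,0,30),(255,255,0))
u,v=proj(p,[x,y,40]);u,v=int(u*6),int(v*6);cv2.imwrite("pics/ov2.png",im[v-220:v+220,u-250:u+250])
E
```

```text
clock: 14.9
eef_pos: [520.3, -252.2, 88.5]
eef_rot: [3.14, -0.01, 3.05]
wrist_force: [0.1, 0.2, -2.9]
finger_gap: 39.8
clock: 15.57
eef_pos: [521.0, -252.3, 85.0]
eef_rot: [3.141, -0.008, 3.05]
wrist_force: [-5.8, 4.2, 13.4]
finger_gap: 40.0
clock: 16.23
eef_pos: [521.6, -252.6, 85.0]
eef_rot: [3.142, -0.006, 3.05]
wrist_force: [-1.5, 0.1, 6.6]
finger_gap: 39.6
side orange [(22, -22), (24, -22), (22, -21), (24, -21), (23, -20), (-10, -18), (-9, -18), (22, -18), (23, -18), (24, -18), (-18, -17), (-15, -17), (-14, -17), (-13, -17), (-12, -17), (-9, -17), (-8, -17), (22, -17), (23, -17), (-24, -16), (-22, -16), (-21, -16), (-20, -16), (-19, -16), (-17, -16), (-16, -16), (-15, -16), (-13, -16), (-12, -16), (-11, -16)]
side red [(-8, -8), (-8, -7)]
side green [(-8, 5), (-7, 5), (-6, 5), (-5, 5), (-8, 6), (-7, 6), (-6, 6), (-5, 6), (-8, 7), (-7, 7), (-6, 7), (-5, 7), (-8, 8), (-7, 8), (-6, 8), (-5, 8), (-8, 9), (-7, 9), (-6, 9), (-8, 10), (-7, 10), (-6, 10), (-8, 11), (-7, 11), (-6, 11), (-8, 12), (-7, 12), (-6, 12), (-8, 13), (-7, 13)]
z->row offset [(20, np.float64(10.6)), (40, np.float64(5.7)), (60, np.float64(0.7)), (80, np.float64(-4.4))]
top orange []
top red []
top green []
z->row offset [(20, np.float64(1.9)), (40, np.float64(1.1)), (60, np.float64(0.3)), (80, np.float64(-0.6))]
```

View pics/ov2.png

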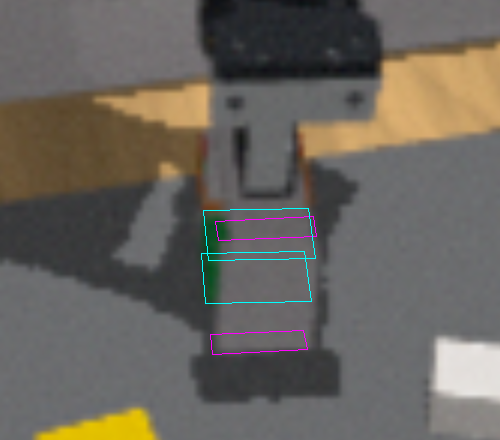

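Centred on green. Now returning the gauge to the mat.

```bash
python3 -m crank '[{"offset":[0,0,0.005],"spin":0},{"offset":[0,0,0.03],"spin":0},{"offset":[0,0,0.06],"spin":0},{"offset":[0,0,0.09],"spin":0},{"offset":[0,0,0.12],"spin":0},{"offset":[0,0,0.145],"spin":0},{"offset":[0,0.01,0.155],"spin":0},{"offset":[0,0.02,0.158],"spin":0}]'
python3 -m crank '[{"offset":[0.006,0.03,0],"spin":0},{"offset":[0.013,0.065,0],"spin":0},{"offset":[0.02,0.1,0],"spin":0},{"offset":[0.027,0.135,0],"spin":0},{"offset":[0.034,0.17,0],"spin":0},{"offset":[0.041,0.205,0],"spin":0},{"offset":[0.048,0.24,0],"spin":0},{"offset":[0.055,0.275,0],"spin":0}]'
python3 -m crank '[{"offset":[0.007,0.035,0],"spin":0},{"offset":[0.014,0.07,0],"spin":0},{"offset":[0.021,0.11,0],"spin":0},{"offset":[0.028,0.15,0],"spin":0},{"offset":[0.033,0.18,0],"spin":0},{"offset":[0.037,0.205,0],"spin":0},{"offset":[0.038,0.22,0],"spin":0},{"offset":[0.038,0.225,0],"spin":0}]'
```

```text
clock: 17.05
eef_pos: [521.8, -232.2, 244.4]
eef_rot: [-3.141, -0.004, 3.049]
wrist_force: [-0.7, 0.6, -4.6]
finger_gap: 39.8
clock: 17.72
eef_pos: [575.9, 45.5, 242.3]
eef_rot: [-3.141, -0.007, 3.049]
wrist_force: [1.1, -0.1, -3.8]
finger_gap: 40.0
clock: 18.38
eef_pos: [612.4, 273.6, 239.4]
eef_rot: [-3.139, -0.01, 3.052]
wrist_force: [0.1, -0.1, -4.4]
finger_gap: 39.9
```

```bash
python3 -m crank '[{"offset":[0,-0.003,-0.015],"spin":0},{"offset":[0,-0.003,-0.045],"spin":0},{"offset":[0,-0.003,-0.075],"spin":0},{"offset":[0,-0.003,-0.105],"spin":0},{"offset":[0,-0.003,-0.13],"spin":0},{"offset":[0,-0.003,-0.143],"spin":0},{"offset":[0,-0.003,-0.147],"spin":0},{"offset":[0,-0.003,-0.149],"spin":0}]'
python3 -m crank '[{"offset":[0,0,-0.001],"spin":0},{"offset":[0,0,-0.001],"spin":0},{"offset":[0,0,-0.001],"spin":0},{"offset":[0,0,-0.001],"spin":0},{"offset":[0,0,-0.001],"spin":0},{"offset":[0,0,-0.001],"spin":0},{"offset":[0,0,-0.001],"spin":0},{"offset":[0,0,-0.001],"spin":0}]'
python3 -m crank '[{"offset":[0,0,0],"spin":0},{"offset":[0,0,0],"spin":0},{"offset":[0,0,0],"spin":0},{"offset":[0,0,0],"spin":0},{"offset":[0,0,0],"spin":0},{"offset":[0,0,0],"spin":0},{"offset":[0,0,0],"spin":0},{"offset":[0,0,0],"spin":0}]' 1 30
python3 -m crank '[{"offset":[0,0,0.01],"spin":0},{"offset":[0,0,0.04],"spin":0},{"offset":[0,0,0.08],"spin":0},{"offset":[0,-0.01,0.11],"spin":0},{"offset":[0,-0.03,0.13],"spin":0},{"offset":[0,-0.06,0.14],"spin":0},{"offset":[0,-0.1,0.14],"spin":0},{"offset":[0,-0.14,0.14],"spin":0}]'
python3 - <<'E'
from h import *
t=shot("top");s=shot("side");save(s,"s5.png",(240,110,460,360),2.4)
for n,x,y in(("white",610,-344),("green",525,-250),("yellow",431,-368)):
    pm=[(p,m.astype(np.float32)) for p in(t,s) for m in[maskat(p,n,[x,y,15],20)] if m is not None]
    if pm: print(n,len(pm),[fit(pm,[box(50,32,0,h)],x,y,np.radians([-20,10])) for h in(30,38)])
E
```

```text
clock: 19.05
eef_pos: [612.3, 270.5, 90.3]
eef_rot: [-3.139, -0.011, 3.052]
wrist_force: [0.3, 0.8, -4.1]
finger_gap: 39.8
clock: 19.72
eef_pos: [612.3, 270.5, 89.3]
eef_rot: [-3.139, -0.011, 3.052]
wrist_force: [1.0, 0.2, -4.4]
finger_gap: 40.0
clock: 20.38
eef_pos: [612.3, 270.5, 89.3]
eef_rot: [-3.139, -0.011, 3.052]
wrist_force: [0.1, 0.6, -0.8]
finger_gap: 89.7
clock: 21.05
eef_pos: [612.2, 129.5, 231.1]
eef_rot: [-3.14, -0.008, 3.053]
wrist_force: [2.2, 0.3, -0.4]
finger_gap: 94.0
white 2 [(np.float64(609.8), np.float64(-345.5), np.float64(-18.3), np.float64(51.7)), (np.float64(609.7), np.float64(-345.0), np.float64(-18.6), np.float64(97.2))]
green 1 [(np.float64(524.7), np.float64(-249.0), np.float64(-7.7), np.float64(24.4)), (np.float64(523.7), np.float64(-248.4), np.float64(-12.8), np.float64(32.0))]
yellow 2 [(np.float64(436.9), np.float64(-332.7), np.float64(18.3), np.float64(48.7)), (np.float64(436.1), np.float64(-334.1), np.float64(17.2), np.float64(57.6))]
```

View pics/s5.png

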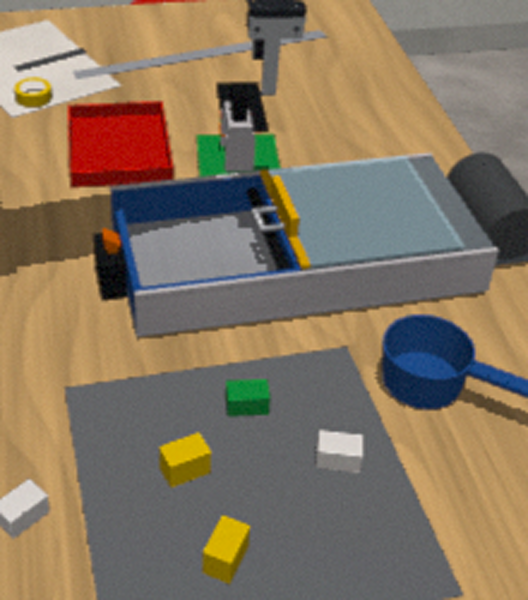

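Yellow has been knocked to about (437,-333), yaw 18°; the gauge is standing on its mat. Yellow's height is still ambiguous, so I'll also touch its top with the closed fingertips.

```bash
python3 -m crank '[{"offset":[-0.005,-0.02,0],"spin":-6},{"offset":[-0.015,-0.05,0],"spin":-13},{"offset":[-0.025,-0.08,0],"spin":-20},{"offset":[-0.035,-0.11,0],"spin":-27},{"offset":[-0.045,-0.14,0],"spin":-34},{"offset":[-0.055,-0.17,0],"spin":-41},{"offset":[-0.065,-0.2,0],"spin":-48},{"offset":[-0.08,-0.23,0],"spin":-54}]' 0 30
python3 -m crank '[{"offset":[-0.01,-0.03,0],"spin":-7},{"offset":[-0.022,-0.06,0],"spin":-14},{"offset":[-0.034,-0.09,0],"spin":-21},{"offset":[-0.046,-0.12,0],"spin":-28},{"offset":[-0.06,-0.15,-0.02],"spin":-35},{"offset":[-0.075,-0.185,-0.05],"spin":-42},{"offset":[-0.09,-0.215,-0.08],"spin":-49},{"offset":[-0.095,-0.235,-0.1],"spin":-56}]'
python3 -m crank '[{"offset":[0,0,-0.01],"spin":-7},{"offset":[0,0,-0.02],"spin":-14},{"offset":[0,0,-0.03],"spin":-21},{"offset":[0,0,-0.04],"spin":-28},{"offset":[0,0,-0.05],"spin":-35},{"offset":[0,0,-0.06],"spin":-42},{"offset":[0,0,-0.07],"spin":-47},{"offset":[0,0,-0.07],"spin":-47}]'
python3 -c "
from h import *
print(manip.read_state()['joints'].round(2) if hasattr(manip.read_state()['joints'],'round') else manip.read_state()['joints'])"
```

```text
clock: 22.12
eef_pos: [532.1, -98.7, 229.3]
eef_rot: [-3.139, -0.011, 2.106]
wrist_force: [0.1, -0.5, -0.5]
finger_gap: 44.1
clock: 22.78
eef_pos: [436.5, -334.4, 128.4]
eef_rot: [-3.14, -0.01, 1.124]
wrist_force: [0.5, -0.5, -0.6]
finger_gap: 0.6
clock: 23.45
eef_pos: [436.5, -333.2, 56.6]
eef_rot: [-3.137, -0.009, 0.301]
wrist_force: [-0.6, 1.3, -1.0]
finger_gap: 0.3
[-0.72  0.47  1.67  0.01  1.01  0.54]
```

```bash
python3 -m crank '[{"offset":[0,0,-0.004],"spin":0},{"offset":[0,0,-0.008],"spin":0},{"offset":[0,0,-0.012],"spin":0},{"offset":[0,0,-0.014],"spin":0},{"offset":[0,0,-0.015],"spin":0},{"offset":[0,0,-0.015],"spin":0},{"offset":[0,0,-0.015],"spin":0},{"offset":[0,0,-0.015],"spin":0}]'
python3 -m crank '[{"offset":[0,0,-0.001],"spin":0},{"offset":[0,0,-0.001],"spin":0},{"offset":[0,0,-0.002],"spin":0},{"offset":[0,0,-0.002],"spin":0},{"offset":[0,0,-0.003],"spin":0},{"offset":[0,0,-0.003],"spin":0},{"offset":[0,0,-0.004],"spin":0},{"offset":[0,0,-0.004],"spin":0}]'
python3 -m crank '[{"offset":[0,0,-0.001],"spin":0},{"offset":[0,0,-0.001],"spin":0},{"offset":[0,0,-0.002],"spin":0},{"offset":[0,0,-0.002],"spin":0},{"offset":[0,0,-0.002],"spin":0},{"offset":[0,0,-0.002],"spin":0},{"offset":[0,0,-0.002],"spin":0},{"offset":[0,0,-0.002],"spin":0}]'
```

```text
clock: 24.12
eef_pos: [436.5, -333.4, 41.8]
eef_rot: [-3.138, -0.009, 0.301]
wrist_force: [-0.3, -0.8, -0.7]
finger_gap: 0.8
clock: 24.78
eef_pos: [436.6, -333.4, 38.3]
eef_rot: [-3.138, -0.009, 0.301]
wrist_force: [-2.2, 2.1, 6.5]
finger_gap: 0.6
clock: 25.45
eef_pos: [436.8, -333.6, 38.2]
eef_rot: [-3.139, -0.01, 0.301]
wrist_force: [-8.0, 7.3, 23.4]
finger_gap: 0.4
```

Contact at z=38.2, so yellow is 38 mm and goes to the tray. Picking it.

```bash
python3 -m crank '[{"offset":[0,0,0.01],"spin":0},{"offset":[0,0,0.02],"spin":0},{"offset":[0,0,0.03],"spin":0},{"offset":[0,0,0.03],"spin":0},{"offset":[0,0,0.03],"spin":0},{"offset":[0,0,0.03],"spin":0},{"offset":[0,0,0.03],"spin":0},{"offset":[0,0,0.03],"spin":0}]' 0.75 25
python3 -m crank '[{"offset":[0,0,-0.008],"spin":0},{"offset":[0,0,-0.02],"spin":0},{"offset":[0,0,-0.035],"spin":0},{"offset":[0,0,-0.05],"spin":0},{"offset":[0,0,-0.058],"spin":0},{"offset":[0,0,-0.062],"spin":0},{"offset":[0,0,-0.062],"spin":0},{"offset":[0,0,-0.062],"spin":0}]'
python3 -m crank '[{"offset":[0,0,0],"spin":0},{"offset":[0,0,0],"spin":0},{"offset":[0,0,0],"spin":0},{"offset":[0,0,0],"spin":0},{"offset":[0,0,0],"spin":0},{"offset":[0,0,0],"spin":0},{"offset":[0,0,0],"spin":0},{"offset":[0,0,0],"spin":0}]' 0.2 25
python3 -m crank '[{"offset":[0,0,0.01],"spin":0},{"offset":[0,0,0.035],"spin":0},{"offset":[0,0,0.065],"spin":0},{"offset":[0,0,0.095],"spin":0},{"offset":[0,0,0.125],"spin":0},{"offset":[0,0,0.155],"spin":0},{"offset":[0,0,0.175],"spin":0},{"offset":[0,0,0.18],"spin":0}]'
```

```text
clock: 26.12
eef_pos: [436.6, -333.4, 67.6]
eef_rot: [-3.138, -0.009, 0.301]
wrist_force: [0.1, 0.7, -0.6]
finger_gap: 50.5
clock: 26.78
eef_pos: [436.7, -333.5, 5.7]
eef_rot: [-3.138, -0.009, 0.301]
wrist_force: [0.5, 0.0, 0.6]
finger_gap: 70.4
clock: 27.45
eef_pos: [436.8, -333.6, 5.9]
eef_rot: [-3.138, -0.009, 0.301]
wrist_force: [0.0, -0.3, 1.3]
finger_gap: 31.9
clock: 28.12
eef_pos: [437.5, -334.2, 190.1]
eef_rot: [3.14, -0.012, 0.301]
wrist_force: [0.1, -0.1, -1.0]
finger_gap: 31.9
```

```bash
python3 -m crank '[{"offset":[0,0.015,0],"spin":0},{"offset":[0,0.045,0],"spin":-1},{"offset":[0,0.08,0],"spin":-3},{"offset":[0,0.12,0],"spin":-6},{"offset":[0,0.16,0],"spin":-9},{"offset":[0,0.2,0],"spin":-12},{"offset":[0,0.24,0],"spin":-15},{"offset":[0,0.28,0],"spin":-18}]'
python3 -m crank '[{"offset":[0,0.04,0],"spin":0},{"offset":[0,0.08,0],"spin":0},{"offset":[0,0.12,0],"spin":0},{"offset":[0,0.16,0],"spin":0},{"offset":[0,0.2,0],"spin":0},{"offset":[0,0.24,0],"spin":0},{"offset":[-0.002,0.28,0],"spin":0},{"offset":[-0.005,0.31,0],"spin":0}]'
python3 -m crank '[{"offset":[0,0.03,-0.01],"spin":0},{"offset":[0,0.055,-0.04],"spin":0},{"offset":[0,0.063,-0.075],"spin":0},{"offset":[0,0.063,-0.11],"spin":0},{"offset":[0,0.063,-0.14],"spin":0},{"offset":[0,0.063,-0.16],"spin":0},{"offset":[0,0.063,-0.17],"spin":0},{"offset":[0,0.063,-0.174],"spin":0}]'
```

```text
clock: 28.78
eef_pos: [436.1, -51.7, 188.9]
eef_rot: [3.141, -0.01, -0.016]
wrist_force: [0.9, -0.1, -1.1]
finger_gap: 32.2
clock: 29.45
eef_pos: [429.2, 261.1, 187.4]
eef_rot: [3.14, -0.008, -0.014]
wrist_force: [0.4, -0.6, -1.0]
finger_gap: 31.8
clock: 30.12
eef_pos: [427.6, 323.5, 11.3]
eef_rot: [3.138, -0.005, -0.014]
wrist_force: [0.9, -0.4, -1.7]
finger_gap: 31.7
```

```bash
python3 -m crank '[{"offset":[0,0,-0.001],"spin":0},{"offset":[0,0,-0.002],"spin":0},{"offset":[0,0,-0.002],"spin":0},{"offset":[0,0,-0.002],"spin":0},{"offset":[0,0,-0.002],"spin":0},{"offset":[0,0,-0.002],"spin":0},{"offset":[0,0,-0.002],"spin":0},{"offset":[0,0,-0.002],"spin":0}]'
python3 -m crank '[{"offset":[0,0,0],"spin":0},{"offset":[0,0,0],"spin":0},{"offset":[0,0,0],"spin":0},{"offset":[0,0,0],"spin":0},{"offset":[0,0,0],"spin":0},{"offset":[0,0,0],"spin":0},{"offset":[0,0,0],"spin":0},{"offset":[0,0,0],"spin":0}]' 0.7 25
python3 -m crank '[{"offset":[0,0,0.01],"spin":0},{"offset":[0,0,0.035],"spin":0},{"offset":[0,0,0.065],"spin":0},{"offset":[0,0,0.095],"spin":0},{"offset":[0,0,0.125],"spin":0},{"offset":[0,-0.01,0.15],"spin":0},{"offset":[0,-0.03,0.175],"spin":0},{"offset":[0,-0.06,0.18],"spin":0}]'
python3 -m crank '[{"offset":[0.01,-0.037,0],"spin":0},{"offset":[0.02,-0.074,0],"spin":-2},{"offset":[0.03,-0.111,0],"spin":-4},{"offset":[0.04,-0.148,0],"spin":-6},{"offset":[0.05,-0.185,0],"spin":-8},{"offset":[0.06,-0.222,0],"spin":-10},{"offset":[0.07,-0.259,0],"spin":-12},{"offset":[0.08,-0.296,0],"spin":-14}]'
python3 -m crank '[{"offset":[0.01,-0.038,0],"spin":0},{"offset":[0.022,-0.075,0],"spin":0},{"offset":[0.034,-0.112,0],"spin":-1},{"offset":[0.046,-0.149,0],"spin":-2},{"offset":[0.058,-0.186,0],"spin":-3},{"offset":[0.07,-0.22,-0.01],"spin":-4},{"offset":[0.08,-0.245,-0.03],"spin":-4},{"offset":[0.085,-0.26,-0.05],"spin":-4}]'
python3 - <<'E'
from h import *
bars([("white",610,-345,30)])
t=shot("top");s=shot("side")
for n,x,y,z in(("green",525,-250,15),("yellow",430,321,22)):
  for p in(t,s):
    m=maskat(p,n,[x,y,z],25)
    if m is not None: print(n,fit([(p,m.astype(np.float32))],[box(50,32,z-15,z+15)],x,y,np.radians([-10,10])))
E
```

```text
clock: 30.78
eef_pos: [428.0, 323.7, 9.9]
eef_rot: [3.139, -0.006, -0.014]
wrist_force: [-1.0, -1.6, 5.7]
finger_gap: 31.5
clock: 31.45
eef_pos: [428.0, 323.7, 9.9]
eef_rot: [3.139, -0.006, -0.014]
wrist_force: [-0.2, 1.0, 0.1]
finger_gap: 66.0
clock: 32.12
eef_pos: [428.8, 264.7, 194.6]
eef_rot: [-3.142, -0.012, -0.012]
wrist_force: [0.4, -1.1, -0.1]
finger_gap: 66.3
clock: 32.78
eef_pos: [508.8, -33.3, 195.6]
eef_rot: [-3.141, -0.012, -0.258]
wrist_force: [0.3, 0.8, 0.5]
finger_gap: 65.6
clock: 33.45
eef_pos: [594.3, -296.3, 145.8]
eef_rot: [3.141, -0.014, -0.33]
wrist_force: [0.9, 0.3, -0.9]
finger_gap: 65.7
white side 297 [ 609. -349.] (np.float64(610.0), np.float64(-345.5), np.float64(-19.4), np.float64(29.9))
green (np.float64(524.2), np.float64(-248.9), np.float64(-12.4), np.float64(33.2))
yellow (np.float64(427.9), np.float64(324.9), np.float64(0.2), np.float64(10.7))
yellow (np.float64(427.0), np.float64(330.2), np.float64(7.6), np.float64(28.8))
```

```bash
python3 -m crank '[{"offset":[0.01,-0.025,0],"spin":0},{"offset":[0.016,-0.045,-0.01],"spin":0},{"offset":[0.017,-0.049,-0.035],"spin":0},{"offset":[0.017,-0.049,-0.065],"spin":0},{"offset":[0.017,-0.049,-0.095],"spin":0},{"offset":[0.017,-0.049,-0.12],"spin":0},{"offset":[0.017,-0.049,-0.135],"spin":0},{"offset":[0.017,-0.049,-0.14],"spin":0}]'
python3 -m crank '[{"offset":[0,0,0],"spin":0},{"offset":[0,0,0],"spin":0},{"offset":[0,0,0],"spin":0},{"offset":[0,0,0],"spin":0},{"offset":[0,0,0],"spin":0},{"offset":[0,0,0],"spin":0},{"offset":[0,0,0],"spin":0},{"offset":[0,0,0],"spin":0}]' 0.2 25
python3 -m crank '[{"offset":[0,0,0.01],"spin":0},{"offset":[0,0,0.035],"spin":0},{"offset":[0,0,0.065],"spin":0},{"offset":[0,0,0.095],"spin":0},{"offset":[0,0,0.125],"spin":0},{"offset":[0,0,0.15],"spin":0},{"offset":[-0.01,0.01,0.165],"spin":0},{"offset":[-0.02,0.02,0.17],"spin":0}]'
```

```text
clock: 34.62
eef_pos: [610.3, -340.9, 4.5]
eef_rot: [-3.141, -0.011, -0.327]
wrist_force: [0.6, 0.3, -0.0]
finger_gap: 65.7
clock: 35.28
eef_pos: [610.7, -341.4, 5.7]
eef_rot: [-3.142, -0.013, -0.327]
wrist_force: [-1.5, -1.0, 6.1]
finger_gap: 31.4
clock: 35.95
eef_pos: [591.2, -321.6, 179.4]
eef_rot: [3.141, -0.017, -0.327]
wrist_force: [0.1, -0.1, -0.8]
finger_gap: 31.9
```

```bash
python3 -m crank '[{"offset":[-0.008,0.02,0],"spin":1},{"offset":[-0.022,0.05,0],"spin":4},{"offset":[-0.038,0.088,0],"spin":8},{"offset":[-0.054,0.125,0],"spin":12},{"offset":[-0.07,0.163,0],"spin":16},{"offset":[-0.086,0.2,0],"spin":19},{"offset":[-0.102,0.238,0],"spin":21},{"offset":[-0.115,0.268,0],"spin":21}]'
python3 -m crank '[{"offset":[-0.003,0.005,-0.01],"spin":0},{"offset":[-0.003,0.006,-0.03],"spin":0},{"offset":[-0.003,0.006,-0.055],"spin":0},{"offset":[-0.003,0.006,-0.08],"spin":0},{"offset":[-0.003,0.006,-0.105],"spin":0},{"offset":[-0.003,0.006,-0.13],"spin":0},{"offset":[-0.003,0.006,-0.145],"spin":0},{"offset":[-0.003,0.006,-0.15],"spin":0}]'
python3 - <<'E'
from h import *
s=shot("side");save(s,"s6.png",(270,160,420,270),4)
E
```

```text
clock: 36.62
eef_pos: [474.6, -51.4, 180.0]
eef_rot: [3.141, -0.017, 0.042]
wrist_force: [1.3, 0.1, -2.2]
finger_gap: 32.1
clock: 37.28
eef_pos: [470.5, -45.1, 28.3]
eef_rot: [-3.141, -0.014, 0.042]
wrist_force: [-0.4, -0.8, -1.6]
finger_gap: 32.0
```

View pics/s6.png

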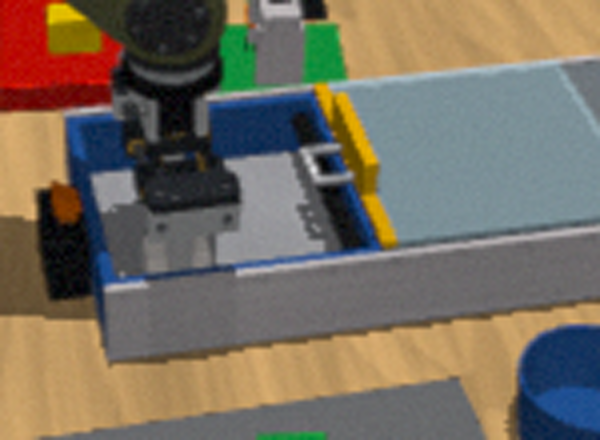

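White is inside the chamber, held just above the bed. Release it, then fetch green.

```bash
python3 -m crank '[{"offset":[0,0,-0.001],"spin":0},{"offset":[0,0,-0.002],"spin":0},{"offset":[0,0,-0.003],"spin":0},{"offset":[0,0,-0.003],"spin":0},{"offset":[0,0,-0.003],"spin":0},{"offset":[0,0,-0.003],"spin":0},{"offset":[0,0,-0.003],"spin":0},{"offset":[0,0,-0.003],"spin":0}]'
python3 -m crank '[{"offset":[0,0,0],"spin":0},{"offset":[0,0,0],"spin":0},{"offset":[0,0,0],"spin":0},{"offset":[0,0,0],"spin":0},{"offset":[0,0,0],"spin":0},{"offset":[0,0,0],"spin":0},{"offset":[0,0,0],"spin":0},{"offset":[0,0,0],"spin":0}]' 0.6 25
python3 -m crank '[{"offset":[0,0,0.01],"spin":0},{"offset":[0,0,0.035],"spin":0},{"offset":[0,0,0.065],"spin":0},{"offset":[0,0,0.095],"spin":0},{"offset":[0.005,-0.02,0.12],"spin":-2},{"offset":[0.013,-0.05,0.13],"spin":-5},{"offset":[0.023,-0.085,0.13],"spin":-8},{"offset":[0.033,-0.12,0.13],"spin":-10}]'
python3 -m crank '[{"offset":[0.01,-0.035,0],"spin":0},{"offset":[0.017,-0.065,0],"spin":0},{"offset":[0.02,-0.08,-0.01],"spin":0},{"offset":[0.02,-0.082,-0.03],"spin":0},{"offset":[0.02,-0.082,-0.05],"spin":0},{"offset":[0.02,-0.082,-0.065],"spin":0},{"offset":[0.02,-0.082,-0.07],"spin":0},{"offset":[0.02,-0.082,-0.07],"spin":0}]'
python3 - <<'E'
from h import *
t=shot("top");s=shot("side")
for n,x,y,z in(("green",525,-250,0),("white",470,-45,20)):
  for p in(t,s):
    m=maskat(p,n,[x,y,z+20],25)
    if m is not None: print(n,m.sum(),fit([(p,m.astype(np.float32))],[box(50,32,z,z+30)],x,y,np.radians([-10,10])))
E
```

```text
clock: 38.0
eef_pos: [470.9, -45.2, 25.8]
eef_rot: [-3.141, -0.015, 0.042]
wrist_force: [0.4, -0.4, -1.3]
finger_gap: 32.2
clock: 38.67
eef_pos: [470.9, -45.2, 25.9]
eef_rot: [-3.141, -0.015, 0.042]
wrist_force: [0.5, 0.0, 0.7]
finger_gap: 56.1
clock: 39.33
eef_pos: [504.4, -166.5, 157.9]
eef_rot: [3.141, -0.018, -0.134]
wrist_force: [0.4, 0.9, -0.7]
finger_gap: 56.7
clock: 40.0
eef_pos: [524.0, -248.3, 87.5]
eef_rot: [-3.141, -0.016, -0.134]
wrist_force: [-0.6, -0.0, 0.9]
finger_gap: 56.0
green 270 (np.float64(523.9), np.float64(-250.3), np.float64(-9.0), np.float64(23.6))
white 134 (np.float64(472.5), np.float64(-44.2), np.float64(0.3), np.float64(23.9))
```

```bash
python3 -m crank '[{"offset":[0,-0.001,-0.01],"spin":0},{"offset":[0,-0.001,-0.03],"spin":0},{"offset":[0,-0.001,-0.055],"spin":0},{"offset":[0,-0.001,-0.072],"spin":0},{"offset":[0,-0.001,-0.079],"spin":0},{"offset":[0,-0.001,-0.082],"spin":0},{"offset":[0,-0.001,-0.082],"spin":0},{"offset":[0,-0.001,-0.082],"spin":0}]'
python3 -m crank '[{"offset":[0,0,0],"spin":0},{"offset":[0,0,0],"spin":0},{"offset":[0,0,0],"spin":0},{"offset":[0,0,0],"spin":0},{"offset":[0,0,0],"spin":0},{"offset":[0,0,0],"spin":0},{"offset":[0,0,0],"spin":0},{"offset":[0,0,0],"spin":0}]' 0.2 25
python3 -m crank '[{"offset":[0,0,0.01],"spin":0},{"offset":[0,0,0.035],"spin":0},{"offset":[0,0,0.07],"spin":0},{"offset":[0,0,0.105],"spin":0},{"offset":[0,0,0.14],"spin":0},{"offset":[0,0.01,0.165],"spin":0},{"offset":[-0.005,0.03,0.17],"spin":2},{"offset":[-0.01,0.06,0.17],"spin":5}]'
python3 -m crank '[{"offset":[-0.007,0.035,0],"spin":2},{"offset":[-0.014,0.07,0],"spin":5},{"offset":[-0.021,0.105,0],"spin":5},{"offset":[-0.028,0.14,0],"spin":5},{"offset":[-0.035,0.175,0],"spin":5},{"offset":[-0.04,0.205,0],"spin":5},{"offset":[-0.043,0.225,0],"spin":5},{"offset":[-0.043,0.23,0],"spin":5}]'
```

```text
clock: 40.97
eef_pos: [525.3, -249.9, 7.8]
eef_rot: [3.14, -0.02, -0.134]
wrist_force: [-0.6, -0.1, -0.6]
finger_gap: 56.5
clock: 41.63
eef_pos: [525.5, -250.1, 8.3]
eef_rot: [3.14, -0.021, -0.134]
wrist_force: [-1.9, -0.9, 5.8]
finger_gap: 31.8
clock: 42.3
eef_pos: [515.8, -190.9, 180.9]
eef_rot: [3.138, -0.024, -0.048]
wrist_force: [0.4, -0.1, -1.9]
finger_gap: 32.2
clock: 42.97
eef_pos: [472.1, 41.6, 181.5]
eef_rot: [3.139, -0.025, 0.042]
wrist_force: [0.3, -0.9, -1.0]
finger_gap: 31.8
```

```bash
python3 -m crank '[{"offset":[0,0.001,-0.01],"spin":0},{"offset":[0,0.001,-0.035],"spin":0},{"offset":[0,0.001,-0.06],"spin":0},{"offset":[0,0.001,-0.09],"spin":0},{"offset":[0,0.001,-0.115],"spin":0},{"offset":[0,0.001,-0.135],"spin":0},{"offset":[0,0.001,-0.147],"spin":0},{"offset":[0,0.001,-0.15],"spin":0}]'
python3 -m crank '[{"offset":[0,0,-0.001],"spin":0},{"offset":[0,0,-0.002],"spin":0},{"offset":[0,0,-0.003],"spin":0},{"offset":[0,0,-0.004],"spin":0},{"offset":[0,0,-0.004],"spin":0},{"offset":[0,0,-0.004],"spin":0},{"offset":[0,0,-0.004],"spin":0},{"offset":[0,0,-0.004],"spin":0}]'
python3 -m crank '[{"offset":[0,0,0],"spin":0},{"offset":[0,0,0],"spin":0},{"offset":[0,0,0],"spin":0},{"offset":[0,0,0],"spin":0},{"offset":[0,0,0],"spin":0},{"offset":[0,0,0],"spin":0},{"offset":[0,0,0],"spin":0},{"offset":[0,0,0],"spin":0}]' 0.6 25
python3 -m crank '[{"offset":[0,0,0.01],"spin":0},{"offset":[0,0,0.035],"spin":0},{"offset":[0,0,0.07],"spin":0},{"offset":[0,0,0.105],"spin":0},{"offset":[0,0,0.14],"spin":0},{"offset":[0,0.01,0.165],"spin":0},{"offset":[0,0.04,0.17],"spin":0},{"offset":[0,0.08,0.17],"spin":0}]' 0.6
python3 -m crank '[{"offset":[0.01,0.03,0],"spin":0},{"offset":[0.02,0.07,0],"spin":0},{"offset":[0.03,0.11,0],"spin":0},{"offset":[0.03,0.14,0],"spin":0},{"offset":[0.03,0.16,0],"spin":0},{"offset":[0.03,0.17,0],"spin":0},{"offset":[0.03,0.17,0],"spin":0},{"offset":[0.03,0.17,0],"spin":0}]' 0 30
python3 - <<'E'
from h import *
t=shot("top");s=shot("side");save(t,"t2.png",(190,60,380,260),3);save(s,"s7.png")
for n,x,y,z in(("green",471,43,20),("white",470,-45,20)):
  for p in(t,s):
    m=maskat(p,n,[x,y,z+20],25)
    if m is not None: print(n,m.sum(),fit([(p,m.astype(np.float32))],[box(50,32,z,z+30)],x,y,np.radians([-10,10])))
for q in("guard_handle",):
  for p in(t,s):
    for d in manip.masks_of(p,q):
      hsv=cv2.cvtColor(p["pixels"],cv2.COLOR_RGB2HSV)
    m=cv2.inRange(hsv,(20,150,90),(32,255,255))
    c=max(cv2.findContours(m,0,2)[0],key=cv2.contourArea);print(cv2.boundingRect(c),cv2.contourArea(c))
# expected handle top corners for travel g
a=np.radians(1.8)
for g in(.24,.22,.2):
  for p in(t,s):
    print(g,[np.round(proj(p,[512+np.cos(a)*X-np.sin(a)*Y,-1+np.sin(a)*X+np.cos(a)*Y,116]),1).tolist() for X in(-111+g*1e3,-99+g*1e3) for Y in(-50,50)])
E
```

```text
clock: 43.63
eef_pos: [470.8, 41.5, 28.9]
eef_rot: [3.139, -0.021, 0.041]
wrist_force: [0.0, 0.3, -1.3]
finger_gap: 31.8
clock: 44.3
eef_pos: [471.8, 41.2, 27.5]
eef_rot: [3.139, -0.023, 0.041]
wrist_force: [-11.8, 3.2, 29.2]
finger_gap: 31.9
clock: 44.97
eef_pos: [471.8, 41.2, 27.5]
eef_rot: [3.139, -0.023, 0.041]
wrist_force: [-0.5, -0.1, -0.5]
finger_gap: 56.5
clock: 45.63
eef_pos: [472.6, 121.0, 200.7]
eef_rot: [3.139, -0.028, 0.038]
wrist_force: [0.6, 0.4, 0.6]
finger_gap: 56.5
clock: 46.3
eef_pos: [502.5, 290.4, 201.0]
eef_rot: [3.139, -0.028, 0.038]
wrist_force: [0.6, 0.1, 0.4]
finger_gap: 6.4
green 152 (np.float64(470.6), np.float64(40.6), np.float64(4.9), np.float64(22.7))
green 187 (np.float64(470.5), np.float64(41.3), np.float64(-2.8), np.float64(22.9))
white 144 (np.float64(472.3), np.float64(-44.4), np.float64(-0.9), np.float64(14.4))
(291, 159, 64, 7) 78.5
(325, 325, 19, 28) 341.5
0.24 [[337.8, 153.5], [306.8, 155.4], [337.6, 149.8], [306.6, 151.8]]
0.24 [[368.1, 200.3], [359.6, 182.1], [371.8, 199.9], [363.2, 181.8]]
0.22 [[338.2, 159.6], [307.1, 161.5], [338.0, 155.9], [306.9, 157.8]]
0.22 [[361.9, 201.0], [353.8, 182.7], [365.6, 200.6], [357.3, 182.4]]
0.2 [[338.6, 165.7], [307.4, 167.6], [338.4, 162.0], [307.2, 164.0]]
0.2 [[355.6, 201.7], [347.8, 183.4], [359.4, 201.2], [351.4, 183.0]]
```

View pics/t2.png

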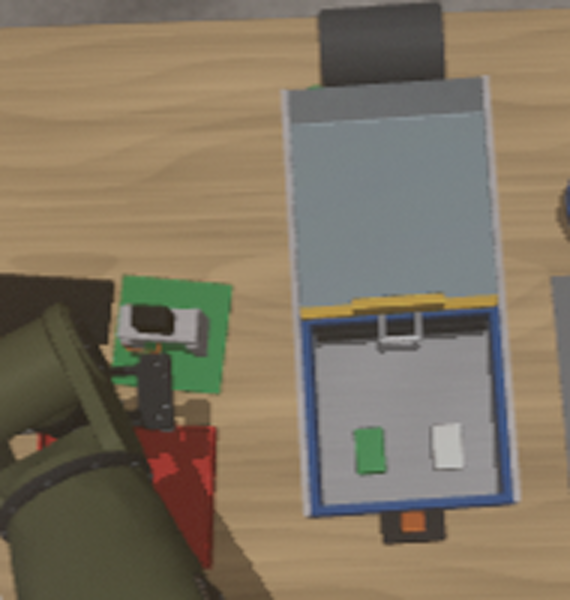

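White (px 447,447) and green (370,450) lie on the bed in the chamber. The guard handle's far edge is at about px y 294, i.e. travel about 0.216, far face near world x 629. Going behind it to push.

```bash
python3 -m crank '[{"offset":[0.015,-0.03,0],"spin":0},{"offset":[0.034,-0.062,0],"spin":0},{"offset":[0.054,-0.095,0],"spin":0},{"offset":[0.074,-0.13,0],"spin":0},{"offset":[0.094,-0.166,0],"spin":0},{"offset":[0.114,-0.2,0],"spin":0},{"offset":[0.134,-0.235,0],"spin":0},{"offset":[0.15,-0.265,0],"spin":0}]' 0 40
python3 -m crank '[{"offset":[0.008,-0.015,0],"spin":0},{"offset":[0.013,-0.022,-0.01],"spin":0},{"offset":[0.013,-0.022,-0.03],"spin":0},{"offset":[0.013,-0.022,-0.055],"spin":0},{"offset":[0.013,-0.022,-0.08],"spin":0},{"offset":[0.013,-0.022,-0.097],"spin":0},{"offset":[0.013,-0.022,-0.104],"spin":0},{"offset":[0.013,-0.022,-0.106],"spin":0}]'
python3 - <<'E'
from h import *
s=shot("side");save(s,"s8.png",(300,120,420,240),4);print(manip.read_state()["eef_pos"])
E
```

```text
clock: 47.37
eef_pos: [653.5, 22.7, 200.9]
eef_rot: [3.139, -0.028, 0.036]
wrist_force: [0.3, -0.5, -0.1]
finger_gap: 0.2
clock: 48.03
eef_pos: [665.7, 1.5, 93.1]
eef_rot: [3.139, -0.025, 0.037]
wrist_force: [-0.5, 0.2, 0.4]
finger_gap: 0.6
[666.22440882   1.32079224  94.16152578]
```

View pics/s8.png

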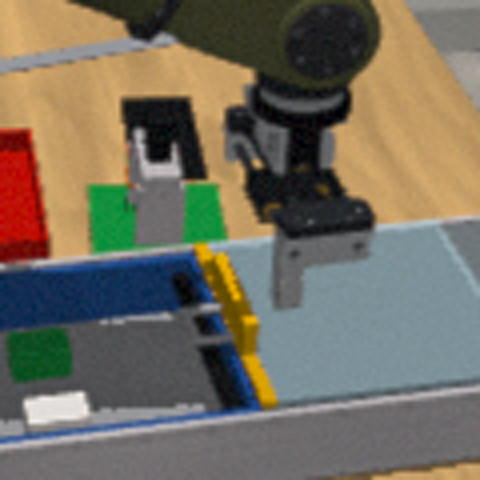

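Fingers are behind the handle at crop (287,290). Pushing.

```bash
python3 -m crank '[{"offset":[-0.01,0,0],"spin":0},{"offset":[-0.025,-0.001,0],"spin":0},{"offset":[-0.04,-0.001,0],"spin":0},{"offset":[-0.06,-0.002,0],"spin":0},{"offset":[-0.08,-0.002,0],"spin":0},{"offset":[-0.1,-0.003,0],"spin":0},{"offset":[-0.12,-0.003,0],"spin":0},{"offset":[-0.135,-0.004,0],"spin":0}]'
python3 -m crank '[{"offset":[-0.015,0,0],"spin":0},{"offset":[-0.03,-0.001,0],"spin":0},{"offset":[-0.045,-0.001,0],"spin":0},{"offset":[-0.055,-0.001,0],"spin":0},{"offset":[-0.062,-0.002,0],"spin":0},{"offset":[-0.068,-0.002,0],"spin":0},{"offset":[-0.072,-0.002,0],"spin":0},{"offset":[-0.075,-0.002,0],"spin":0}]'
python3 -m crank '[{"offset":[-0.003,0,0],"spin":0},{"offset":[-0.006,0,0],"spin":0},{"offset":[-0.009,0,0],"spin":0},{"offset":[-0.012,0,0],"spin":0},{"offset":[-0.015,0,0],"spin":0},{"offset":[-0.018,0,0],"spin":0},{"offset":[-0.02,0,0],"spin":0},{"offset":[-0.02,0,0],"spin":0}]'
```

```text
clock: 48.75
eef_pos: [530.9, -2.4, 95.8]
eef_rot: [3.139, -0.03, 0.037]
wrist_force: [1.5, 1.4, 0.3]
finger_gap: 0.2
clock: 49.42
eef_pos: [456.1, -4.4, 96.4]
eef_rot: [3.139, -0.032, 0.037]
wrist_force: [2.0, -1.0, 1.2]
finger_gap: 0.4
clock: 50.08
eef_pos: [437.0, -4.8, 96.5]
eef_rot: [3.138, -0.035, 0.037]
wrist_force: [9.6, -4.4, -6.8]
finger_gap: 0.3
```

Entering the latch now (9.6 N). Continuing gently to the stop.

```bash
python3 -m crank '[{"offset":[-0.002,0,0],"spin":0},{"offset":[-0.004,0,0],"spin":0},{"offset":[-0.006,0,0],"spin":0},{"offset":[-0.008,0,0],"spin":0},{"offset":[-0.01,0,0],"spin":0},{"offset":[-0.011,0,0],"spin":0},{"offset":[-0.012,0,0],"spin":0},{"offset":[-0.012,0,0],"spin":0}]'
python3 -m crank '[{"offset":[-0.002,0,0],"spin":0},{"offset":[-0.003,0,0],"spin":0},{"offset":[-0.004,0,0],"spin":0},{"offset":[-0.005,0,0],"spin":0},{"offset":[-0.006,0,0],"spin":0},{"offset":[-0.006,0,0],"spin":0},{"offset":[-0.006,0,0],"spin":0},{"offset":[-0.006,0,0],"spin":0}]'
```

```text
clock: 50.75
eef_pos: [424.7, -4.7, 96.4]
eef_rot: [3.138, -0.034, 0.037]
wrist_force: [-0.4, 1.1, 0.4]
finger_gap: 0.6
clock: 51.42
eef_pos: [423.6, -4.8, 97.0]
eef_rot: [3.138, -0.047, 0.037]
wrist_force: [43.4, 0.5, -34.3]
finger_gap: 0.7
```

End stop reached at x=423.6. Backing off, lifting clear and checking.

```bash
python3 -m crank '[{"offset":[0.006,0,0],"spin":0},{"offset":[0.015,0,0],"spin":0},{"offset":[0.02,0,0.01],"spin":0},{"offset":[0.02,0,0.03],"spin":0},{"offset":[0.02,0,0.06],"spin":0},{"offset":[0.02,0,0.09],"spin":0},{"offset":[0.02,0,0.115],"spin":0},{"offset":[0.02,0,0.13],"spin":0}]'
python3 -m crank '[{"offset":[0,-0.02,0],"spin":0},{"offset":[0,-0.05,0],"spin":0},{"offset":[0,-0.09,0],"spin":0},{"offset":[0,-0.13,0],"spin":0},{"offset":[0,-0.17,0],"spin":0},{"offset":[0,-0.21,0],"spin":0},{"offset":[0,-0.24,0],"spin":0},{"offset":[0,-0.25,0],"spin":0}]'
python3 - <<'E'
from h import *
t=shot("top");s=shot("side")
a=save(t,"a.png",(190,60,380,260),2);b=save(s,"b.png",(210,80,410,280),2)
A=cv2.imread("pics/a.png");B=cv2.imread("pics/b.png");cv2.imwrite("pics/end.png",np.hstack([A,B]))
print(manip.read_state()["wrist_force"])
G=[(-22,22,31,43,4,80),(-22,22,-43,-31,4,80),(-22,22,-43,43,66,80),(-12,12,-20,20,80,126)]
for p in(t,s):
    m=maskat(p,"gauge",[613,271,60],20)
    if m is not None: print("gauge",fit([(p,m.astype(np.float32))],G,613,271,[0]))
    for n,x,y,z,h in(("green",471,41,20,30),("white",471,-45,20,30),("yellow",428,323,4,38)):
        m=maskat(p,n,[x,y,z+20],15)
        if m is not None: print(n,fit([(p,m.astype(np.float32))],[box(50,32,z,z+h)],x,y,np.radians([0])))
for n in("phone","pan"):print(n,[np.round(d["location"]) for d in manip.search_frame(t,n)][:2])
E
```

```text
clock: 52.08
eef_pos: [444.1, -4.8, 229.8]
eef_rot: [3.137, -0.049, 0.037]
wrist_force: [0.5, -0.8, 0.6]
finger_gap: 0.1
clock: 52.75
eef_pos: [443.4, -258.1, 229.2]
eef_rot: [3.138, -0.047, 0.034]
wrist_force: [0.0, -0.2, -0.7]
finger_gap: 0.3
[0.01702989 0.32046373 0.7890501 ]
gauge (np.float64(614.2), np.float64(270.4), np.float64(-5.6), np.float64(60.8))
yellow (np.float64(427.3), np.float64(325.5), np.float64(-0.9), np.float64(20.0))
gauge (np.float64(613.7), np.float64(270.0), np.float64(-6.4), np.float64(52.4))
yellow (np.float64(425.1), np.float64(322.2), np.float64(-5.4), np.float64(52.1))
phone [array([653., 420.,  13.])]
pan [array([ 764., -253.,   18.])]
```

View pics/end.png

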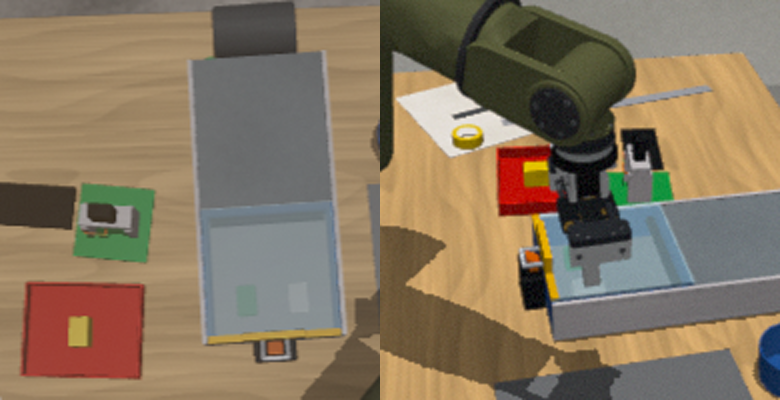

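The guard is shut with the orange catch up inside the bail (px 275,347). White and green lie under it, yellow is in the tray and the gauge is on its mat. Handing in.

```bash
python3 -c "
from cell import manip
print(manip.sign_off())"
```

```text
the job is handed in; nothing more can be done
None
```

The job is finished and handed in at about 53 s on the robot's clock. Only white, yellow and green were there.

- **Gauging:** I stood the gauge over white, yellow and green in that order, pressing it down and pausing on each. My fits put it within a few mm of each bar's centre. On yellow it first sat about 6 mm off, so I re-centred it.
- **Sorting:** White and green (30 mm) lie on the machine's bed and yellow (38 mm) on the tray floor. Yellow was knocked about 35 mm aside after its measurement, and I found it again before picking it.
- **Guard:** I pushed it to its end stop. The last picture shows it shut, with the orange catch up inside the bail. The final contact at the stop read about 43 N at the wrist, through the fingertips. That is above the 40 N set for the arm and gripper body, though below the wrist limit.
- **Last checks:** The gauge is upright about 2 mm from the mat's centre. Phone and pan read within 2 mm of where they started, and the robot touches nothing. White and green show flat through the clear guard, but their positions were last measured just before I shut it.

**Check that failed:** I could not read the gauge's pointer bands in the pictures. I took the heights from silhouette fits and, for yellow, a fingertip touch at z = 38.2 mm, because its fits leaned slightly towards 30 mm. The heights also agree with where the judging rules place each bar.

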